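# Unload the cassette reader's click turret and hang the bin

### The job

Empty the cassette reader: click its turret round by the knob so that each cassette in it comes to the gap in the keeper ring, slide that cassette up out of its slot there, and put it in the lipped bin standing on the bench. When every cassette is inside the bin, hang the bin on the steel rail of the louvred panel by dropping its lip behind the rail. Leave the turret parked on a click, with its round boss two clicks clockwise (seen from above) past the gap, and leave the box of tubes, the scanner and the jar where they are.

Things in the scene. Friction and masses are not known exactly. Their poses are not given: they have to be found in the camera images.
- reader: round white housing of the cassette reader, 300 mm across, 30 mm high, fixed; origin at the centre of its underside, on the turret's axis. A keeper ring (mean radius 100 mm, 14 mm wide, 104 to 108 mm above the bench, on 8 mm posts 136 mm from the axis) stops cassettes beneath it from being lifted; it is open over 37 degrees either side of the housing's -x: the gap
- reader_gap (a point): point in the gap, 100 mm from the axis in the housing's -x direction, 70 mm above the bench, fixed to the housing: where a cassette's centre stands when its slot is at the gap. The turret's stations come to rest here and at every 60 degrees from here
- turret_knob (a point): centre of the black bar grip on the turret's axis, 141 mm above the bench; bar 40 mm long, 12 mm thick, 32 mm high. It turns with the turret: the bar lies along its x axis, and x points to the boss. The turret turns endlessly either way, with a spring click every 60 degrees (about 0.25 Nm to leave one; let go, it pulls itself into the nearest click)
- turret_boss (a point): middle of a round dark steel boss (24 mm across, 38 mm high) at one station of the turret, 100 mm from the axis, 78 mm above the bench; turns with it. The turret is a disc (radius 127 mm, top 40 mm above the bench) with six stations 60 degrees apart: boss and five slots. Parked, the boss stands 60 degrees anticlockwise from the housing's +x
- bin: loose grey open bin, 130 mm deep (its x) by 146 mm wide (its y) by 65 mm high, walls and floor 4 mm, 0.25 kg; origin at the centre of its underside. A 10 mm divider along x at y = 0 (50 mm high) makes two compartments, each 122 by 64 mm, centred at y = +37 and -37 mm. Its lip is at the back, +x
- bin_grip (a point): middle of the bin's grip, an upright tab over the divider at the bin's centre, 10 mm thick (y), 45 mm long (x), its top 92 mm and this point 80 mm above the bin's underside; axes as the bin's
- bin_lip (a point): middle of the slot under the bin's lip, at the underside of the lip's top, 73 mm behind (+x) the bin's centre and 61 mm above its underside. The lip is 110 mm wide, reaches 20 mm back from the back wall and then down (its lower edge is 43 mm above the bin's underside), leaving a slot 16 mm wide, open below
- rail_top (a point): middle of the rail's top edge, 150 mm above the bench; the rail is an upright steel blade 6 mm thick, 240 mm long (along y), 80 mm high, 25 mm clear in front of a fixed grey louvred panel 200 mm high. +x points from the rail to the panel; a hung bin's x points the same way, the rail in its slot and its body on the -x side
- tube_box: cardboard box with red-capped tubes, 110 by 170 by 65 mm, loose; bystander, leave alone; origin at the centre of its underside
- scanner: black hand scanner lying down, about 175 by 60 by 36 mm, loose; bystander, leave alone; origin on the bench below it
- wipe_jar: closed jar, 64 mm across, 90 mm high, loose; bystander, leave alone; origin at the centre of its underside
- cassette1_mid (a point): centre of a white plastic cassette, 50 mm wide (its x), 8 mm thick (its y), 60 mm high (its z), 40 g; there are three or four of them, all alike, the others absent. At the start each stands in a slot of the turret, x radial, centre 100 mm from the axis and 70 mm above the bench; slots are 20 mm deep, so its top 40 mm stand free
- cassette2_mid (a point): another such cassette, if present; same size and point
- cassette3_mid (a point): another such cassette, if present; same size and point
- cassette4_mid (a point): another such cassette, if present; same size and point
- cassette5_mid (a point): another such cassette, if present; same size and point
Mind the look-alikes: they are no part of the job. What is shaped like the part that bears cassette4_mid but red is not meant.

How it is judged:
By the outcome, as a careful person would: the job done as asked, in the order asked, and still so for the second after the job is handed in, with the robot touching nothing.
Of cassette1, cassette2, cassette3, cassette4, cassette5 only 3 to 4 are there at a start; the rules pass over those that are not, and their reading is None.
At some moment in a run one of bin may be knocked a few centimetres aside while the robot is not near it.
It also fails if it takes over 210 s, if anything falls off the work surface, if the arm or the gripper's body presses on something with over 40 N, if the wrist force passes 120 N, or if a joint passes its speed limit or range.

### The arm

A 7-joint arm with a two-finger parallel gripper is mounted at the origin on the work surface. World frame = base frame: x ahead of the robot, y to its left, z up, the work surface at z = 0. Lengths are in m, angles in rad, forces in N, time in s.
With the tool pointing down it reaches from about 0.4 to 0.925 m from the base axis. Payload 4.1 kg.
Tool frame: the origin (TCP) lies midway between the tips of the shut fingers; the grasp point (between the pads) lies 19 mm behind it; z points along the fingers, y is the line along which they close (so a half turn about z gives the same grasp; the last joint's range is limited). The gripper opens to 85 mm and grips with 20 to 120 N. Pads are 22 mm wide; open, the fingers measure 114 mm over their backs; the gripper's body (76 mm by 85 mm) begins 54 mm behind the grasp point. The pads swing forward as they close: fully open they stand 13 mm farther back than shut.
Start: joints at [-1.219, 0.398, 0.045, 1.537, -0.019, 1.207, -0.051], TCP at [0.283, 0.585, 0.231] pointing down, gripper open.
Joint ranges: [-2.82, 2.82], [-0.49, 2.23], [-1.37, 1.46], [0, 2.46], [-1.36, 4.5], [0.23, 2], [-2.94, 2.94]. Speed limits (rad/s): [2.57, 2.57, 3.14, 3.14, 3.14, 3.14, 3.14].

### API

Orientations are given as a unit quaternion [x, y, z, w].
In Python, from station import * gives the robot as it stands.
- The arm moves only by the shell command python3 -m creep 'ROWS' [FORCE]. ROWS is JSON, a list that holds one entry, the list of rows, each a list of 7 numbers: the shift along the tool's x, y, z in cm, then the turn, a rotation vector about the tool's x, y, z in rad, then the opening, from 0 (shut) to 1 (fully open). In form: [[[dx, dy, dz, wx, wy, wz, jaw], ...]]. A call has 1 to 12 rows; each row shifts and turns the commanded pose from where the row before left it, along the tool's axes as they then stand; what a row does not reach is not made up. A row lasts 1/12 s, in which the tool goes at most 41.7 mm and 7.16 degrees, less where a joint would pass 70% of its speed; a pose out of reach is approached as far as the arm can. A call with a gripper value outside its range is refused whole. The fingers move at their own pace and stop on an object; FORCE is the grip in N (left out, the last holds). Time passes only in rows, so rows that do not move let the fingers close. It gives the time, the measured TCP pose, the force, the opening and the grip force at its end, in the units of the state.
- state(): the state, without advancing time (a new reading comes with each control period).
- get_image(name): name is "side" or "top" or "wrist"; returns a dict with "image" (420x560x3 uint8, blue, green, red), "fov_y" (degrees; the focal length in pixels is half the picture's height over the tangent of half this angle, whatever the lens; pixels are square), "cx", "cy" (the principal point, pixels), "rvec" (rotation vector, rad) and "tvec" (3), from world to camera coordinates, as OpenCV has them. Camera axes: x right, y down, z forward; pixel columns grow to the right and rows downward; lengths in m; the calibration is good to about 2 mm. A picture is of the moment at which its call begins. There is no depth.
- hand_in(): hands the job in; it is judged then, once.
Trained networks look in the newest picture that a camera, given by its name, has taken for a name from the list of things; names that differ only in an ending like _2 or _b are one class to them, and where a whole thing is asked for, a point or a joint stands for the part that bears it (a point fixed in the world has none). Each returns a list of dicts, best first, with "conf" (0 to 1); they miss things now and then, are a little off and sometimes report something else, mostly with a low value. They report only what shows in the picture. A call takes as long as a camera call. They do not tell look-alikes from the thing itself.
- spot_in(camera, thing): "centre" ([column, row] in pixels, amid what is visible of it).
- silhouettes(camera, thing): "pixels" (420x560 bool, what is visible of it) and "centre" ([column, row] in pixels, amid what is visible of it).
The state is a dict: "clock": time; "joints": joint angles; "joint_vel": joint speeds; "effort": joint torques, N m; "tool_pos": TCP position; "tool_rot": TCP orientation; "force": force on the tool from outside, world axes, zero at the start; "wrist_torque": the same for the moment, N m; "gripper_width": finger opening in m; "grip_force": force on a finger pad.
Only numpy, scipy, OpenCV 4.12 (cv2) and the standard library are available. Lean on these libraries where they do the work, as an engineer would, in place of code of your own. Each camera call takes 0.05 s, during which the arm holds its last target. There are 200 camera calls.

## Working session

There is one attempt and no reset: what is moved stays moved. The work goes in short steps, Python scripts to look and compute and a shell command to move; the robot and the scene stay as the last step left them, time stands still between calls to the robot, and variables do not carry over. Pictures are saved under pics/ and viewed, at most 14 in all, crops included, and the job is handed in when it is done.

```bash
ls; mkdir -p pics; python3 - <<'E'
from station import *
import cv2
s=state()
print({k:(v if not hasattr(v,'__len__') else [round(float(x),3) for x in v]) for k,v in s.items()})
for n in ("top","side"):
    g=get_image(n); cv2.imwrite(f"pics/{n}0.png",g["image"]); print(n,g["fov_y"],g["cx"],g["cy"],g["rvec"],g["tvec"])
    for t in ["reader","turret_knob","turret_boss","bin","bin_grip","bin_lip","rail_top","tube_box","scanner","wipe_jar","cassette1_mid"]:
        try: print(t,[(round(d["conf"],2),[round(float(c)) for c in d["centre"]]) for d in spot_in(n,t)])
        except Exception as e: print(t,e)
E
```

```text
pics
{'clock': 0.0, 'joints': [-1.219, 0.399, 0.045, 1.538, -0.019, 1.207, -0.051], 'joint_vel': [-0.0, -0.001, -0.001, 0.0, -0.001, -0.0, 0.0], 'effort': [-0.0, -47.513, 1.364, -25.422, 0.011, 0.01, 0.0], 'tool_pos': [0.283, 0.585, 0.23], 'tool_rot': [0.223, 0.975, -0.001, -0.0], 'force': [-0.163, 1.011, 0.264], 'wrist_torque': [0.029, -0.026, 0.022], 'grip_force': 0.0, 'gripper_width': 0.08540325302896659}
top 52.4178581294627 271.24520776293565 215.78341396187943 [ 2.16916479 -2.22192464  0.09888753] [0.02947611 0.63638218 1.37334072]
reader [(0.73, [366, 213])]
turret_knob [(0.92, [343, 248])]
turret_boss [(0.92, [343, 245]), (0.21, [366, 215])]
bin [(0.7, [249, 241]), (0.34, [361, 213])]
bin_grip [(0.71, [247, 240])]
bin_lip [(0.64, [249, 234])]
rail_top [(0.63, [142, 268]), (0.23, [196, 192])]
tube_box [(0.81, [236, 176])]
scanner [(0.67, [196, 192])]
wipe_jar [(0.68, [284, 174])]
cassette1_mid []
side 53.129162945528584 274.62531630843654 210.74818613000892 [ 1.96740632 -0.85017146  0.44948879] [-0.42275676  0.35776885  0.60749762]
reader [(0.94, [350, 330])]
turret_knob [(0.82, [336, 311]), (0.16, [346, 260])]
turret_boss [(0.7, [334, 313]), (0.56, [238, 249])]
bin [(0.85, [236, 249])]
bin_grip [(0.74, [239, 246]), (0.21, [336, 313])]
bin_lip [(0.62, [238, 244]), (0.35, [332, 226]), (0.34, [350, 332])]
rail_top [(0.84, [120, 186])]
tube_box [(0.75, [285, 208])]
scanner [(0.61, [230, 206])]
wipe_jar [(0.81, [330, 223])]
cassette1_mid [(0.85, [388, 330])]
```

View pics/top0.png

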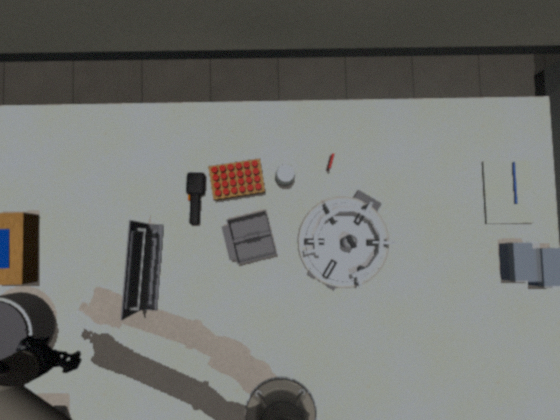

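View pics/side0.png

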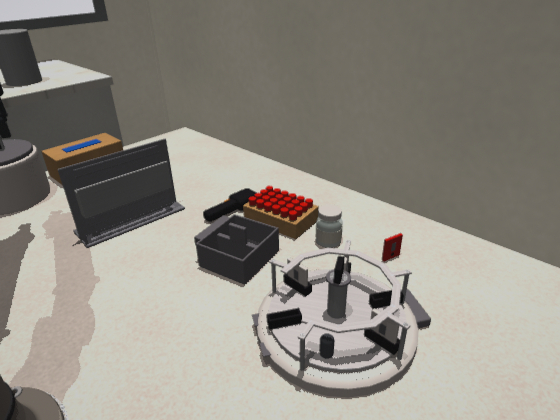

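The top view shows the reader at about (343,243), the bin at (250,238), the panel and rail at (143,268) and the red look-alike at (331,162). The side view shows the reader with the knob near (340,268), the boss at (327,345) and the red look-alike standing at (392,247).

```bash
cat > h.py <<'E'
import numpy as np, cv2
from scipy.spatial.transform import Rotation as R
from station import *
def cam(g):
    f=g["image"].shape[0]/2/np.tan(np.radians(g["fov_y"])/2)
    K=np.array([[f,0,g["cx"]],[0,f,g["cy"]],[0,0,1]])
    return K,np.array(g["rvec"],float),np.array(g["tvec"],float)
def proj(g,P):
    K,r,t=cam(g); return cv2.projectPoints(np.array(P,float).reshape(-1,3),r,t,K,None)[0][:,0]
def onz(g,px,z):
    K,r,t=cam(g); M=cv2.Rodrigues(r)[0]; c=-M.T@t
    d=M.T@np.linalg.inv(K)@np.array([px[0],px[1],1.]); return c+d*(z-c[2])/d[2]
def tool():
    s=state(); return np.array(s["tool_pos"]),R.from_quat(s["tool_rot"])
def rel(target,yaw=None):
    """shift in tool axes (cm) to bring TCP to target, tool yaw (closing axis y world angle, rad) turn"""
    p,r=tool(); d=r.inv().apply(np.array(target)-p)*100
    out=[np.round(d,2)]
    y=r.apply([0,1,0]); cy=np.arctan2(y[1],y[0])
    out.append(("closeax deg",round(np.degrees(cy),1)))
    if yaw is not None:
        dy=(yaw-cy+np.pi/2)%np.pi-np.pi/2; out.append(("wz(tool, rad)",round(-dy,3)))
    z=r.apply([0,0,1]); out.append(("z",np.round(z,3)))
    return out
E
python3 - <<'E'
from h import *
a=get_image("top");b=get_image("side")
for n,g in(("top",a),("side",b)):
    K,r,t=cam(g);print(n,"campos",-cv2.Rodrigues(r)[0].T@t)
def show(n,px,z): 
    print(n,px,z,np.round(onz(a if n=="top" else b,px,z),3))
show("top",(348,243),.157);show("side",(341,262),.157)
show("top",(250,238),.092)
show("top",(343,243),.0)
ims=[]
for g,(x0,y0,w,h) in((a,(290,185,110,110)),(a,(215,200,75,75)),(b,(250,235,180,150)),(a,(110,210,60,115))):
    c=g["image"][y0:y0+h,x0:x0+w]; k=400/max(w,h); ims.append(cv2.resize(c,None,fx=k,fy=k,interpolation=cv2.INTER_CUBIC))
def pad(i): return cv2.copyMakeBorder(i,0,max(0,400-i.shape[0]),0,max(0,400-i.shape[1]),cv2.BORDER_CONSTANT)[:400,:400]
m=np.vstack([np.hstack([pad(ims[0]),pad(ims[2])]),np.hstack([pad(ims[1]),pad(ims[3])])])
cv2.imwrite("pics/crop1.png",cv2.resize(m,(600,600)))
for t in ["cassette1_mid"]:
    for d in silhouettes("side",t): print(d["conf"],d["centre"])
E
```

```text
top campos [0.54016286 0.04376377 1.41358575]
side campos [ 0.06219429 -0.54929239  0.60842824]
top (348, 243) 0.157 [ 0.542 -0.207  0.157]
side (341, 262) 0.157 [ 0.549 -0.222  0.157]
top (250, 238) 0.092 [0.565 0.083 0.092]
top (343, 243) 0.0 [ 0.542 -0.222  0.   ]
0.75 [388.4, 328.3]
```

View pics/crop1.png

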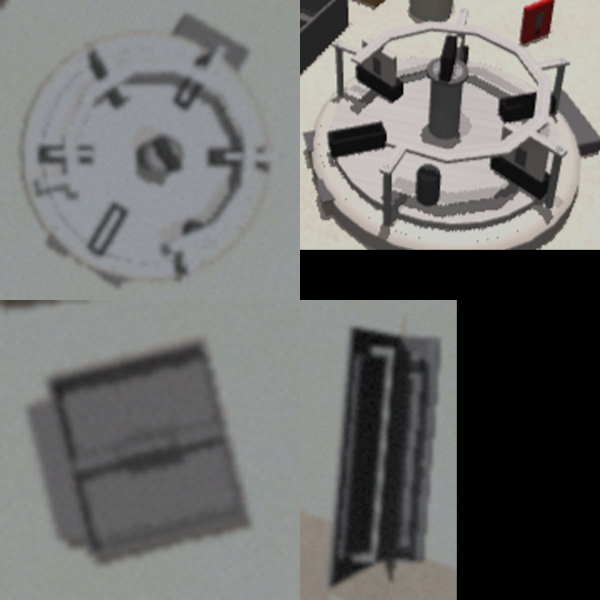

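The crops show six turret stations with the boss at the side picture's (327,345), a slot with an outlined mouth at the top picture's (330,268), and the bin divider tilted about 15 degrees. I'll go above the reader for a close look.

```bash
python3 - <<'E'
from h import *
print(rel([.46,-.22,.42]),tool()[0])
p,r=tool();print(r.as_matrix().round(3))
E
```

```text
[array([-50.99, -64.77, -18.87]), ('closeax deg', np.float64(64.2)), ('z', array([ 0.,  0., -1.]))] [0.28317263 0.58513103 0.23136116]
[[-0.9    0.436  0.   ]
 [ 0.436  0.9    0.   ]
 [ 0.     0.    -1.   ]]
```

```bash
python3 -m creep '[[[0,0,-4,0,0,0,1],[0,0,-4,0,0,0,1],[0,0,-4,0,0,0,1],[-1,-1,-3,0,0,0,1],[-2,-2.4,-2,0,0,0,1],[-2.4,-3,-1.9,0,0,0,1],[-2.4,-3,0,0,0,0,1],[-2.4,-3,0,0,0,0,1],[-2.4,-3,0,0,0,0,1],[-2.4,-3,0,0,0,0,1],[-2.4,-3,0,0,0,0,1],[-2.4,-3,0,0,0,0,1]]]' && python3 -m creep '[[[-2.4,-3,0,0,0,0,1],[-2.4,-3,0,0,0,0,1],[-2.4,-3,0,0,0,0,1],[-2.4,-3,0,0,0,0,1],[-2.4,-3,0,0,0,0,1],[-2.4,-3,0,0,0,0,1],[-2.4,-3,0,0,0,0,1],[-2.4,-3,0,0,0,0,1],[-2.4,-3,0,0,0,0,1],[-2.4,-3,0,0,0,0,1],[-2.4,-3,0,0,0,0,1],[-1.4,-2.4,0,0,0,0,1]]]'; python3 - <<'E'
from h import *
g=get_image("wrist");cv2.imwrite("pics/w1.png",g["image"])
K,r,t=cam(g);print(-cv2.Rodrigues(r)[0].T@t, tool()[0])
print(rel([.46,-.22,.42]))
E
```

```text
clock: 2.35
tool_pos: [0.355, 0.2782, 0.42]
tool_rot: [0.223, 0.975, 0.0, 0.0]
force: [0.5, 0.8, 0.5]
gripper_width: 0.0855
grip_force: 0.0
clock: 3.35
tool_pos: [0.4509, -0.1631, 0.4202]
tool_rot: [0.225, 0.974, -0.0, 0.001]
force: [0.2, 0.1, 0.4]
gripper_width: 0.0853
grip_force: 0.0
[ 0.38436548 -0.13065247  0.56345765] [ 0.44979756 -0.16876628  0.42032119]
[array([-3.2 , -4.13,  0.06]), ('closeax deg', np.float64(63.5)), ('z', array([ 0.002, -0.005, -1.   ]))]
```

View pics/w1.png

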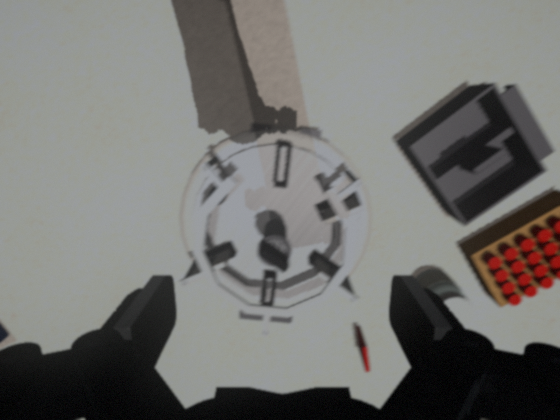

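The wrist view has the reader centred at about (275,215), with the ring open towards the top of the picture near (283,163), where a slot with an outlined mouth stands. The bin is at (475,150) and the red look-alike at (361,345). I'll rectify and measure angles.

```bash
python3 - <<'E'
from h import *
g=get_image("wrist");b=get_image("side");a=get_image("top")
for t in ["turret_knob","turret_boss","bin_grip","bin_lip","reader"]:
    print(t,[(round(d["conf"],2),np.round(d["centre"])) for d in spot_in("wrist",t)])
print("boss side",onz(b,(327,337),.097),"w slot",onz(g,(283,163),.04),onz(g,(268,287),.04))
def rect(g,c,z,half,n):
    x=np.linspace(half,-half,n); 
    Y,X=np.meshgrid(x,x)  # rows: x down, cols: y left
    P=np.stack([c[0]+X,c[1]+Y,np.full_like(X,z)],-1)
    m=proj(g,P.reshape(-1,3)).reshape(n,n,2).astype(np.float32)
    return cv2.remap(g["image"],m[...,0],m[...,1],cv2.INTER_CUBIC)
c=(.543,-.22)
out=[]
for gg,z in((g,.04),(b,.05)):
    im=rect(gg,c,z,.16,400)
    for k in range(12):
        an=np.radians(30*k); s=400/.32
        p=lambda rr:(int(200-rr*np.sin(an)*s),int(200-rr*np.cos(an)*s))
        cv2.line(im,p(.145),p(.155),(0,0,255) if k else (0,255,0),2)
    cv2.circle(im,(200,200),int(.15*400/.32),(255,0,0),1); cv2.circle(im,(200,200),int(.1*400/.32),(255,0,0),1)
    out.append(im)
cv2.imwrite("pics/rect1.png",np.hstack(out))
E
```

```text
turret_knob [(0.71, array([280., 221.]))]
turret_boss [(0.97, array([284., 222.]))]
bin_grip [(0.98, array([486., 146.])), (0.4, array([241., 181.]))]
bin_lip [(0.67, array([489., 146.])), (0.46, array([243., 180.])), (0.42, array([454., 293.]))]
reader [(0.66, array([241., 184.]))]
boss side [ 0.44439295 -0.27637481  0.097     ] w slot [ 0.46007474 -0.17466259  0.04      ] [ 0.62769605 -0.28468421  0.04      ]
```

View pics/rect1.png

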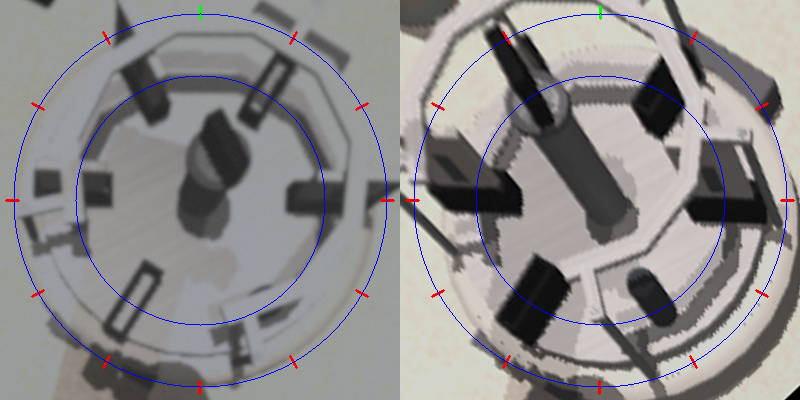

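The rectified wrist view puts the ring's gap at about 148° (world angle) with an empty holder there. The boss is at 208°, filled holders are at 28°, 88° and 268°, and the holder at 328° is empty. Next I go over the knob.

```bash
python3 - <<'E'
from h import *
print(rel([.543,-.223,.26],np.radians(118)));print(np.round(state()["joints"],2))
E
```

```text
[array([-11.1 ,  -1.88,  15.97]), ('closeax deg', np.float64(64.3)), ('wz(tool, rad)', np.float64(-0.937)), ('z', array([ 0.   ,  0.001, -1.   ]))]
[-0.63 -0.03  0.86  1.63  0.02  1.53  1.35]
```

```bash
python3 -m creep '[[[-3.7,-0.6,0,0,0,0,0.5],[-3.7,-0.6,0,0,0,0,0.5],[-3.7,-0.7,0,0,0,0,0.5],[0,0,2,0,0,-0.117,0.5],[0,0,2,0,0,-0.117,0.5],[0,0,2,0,0,-0.117,0.5],[0,0,2,0,0,-0.117,0.5],[0,0,2,0,0,-0.117,0.5],[0,0,2,0,0,-0.117,0.5],[0,0,2,0,0,-0.117,0.5],[0,0,1,0,0,-0.117,0.5],[0,0,0,0,0,0,0.5]]]'; python3 - <<'E'
from h import *
g=get_image("wrist");cv2.imwrite("pics/w2.png",g["image"])
print(rel([.543,-.223,.26],np.radians(118)));print(np.round(state()["joints"],2))
print(proj(g,[[.543,-.223,.157],[.543,-.223,.04]]),[(d["conf"],d["centre"]) for d in spot_in("wrist","turret_knob")])
E
```

```text
clock: 4.8
tool_pos: [0.5414, -0.2228, 0.267]
tool_rot: [-0.242, 0.97, 0.002, -0.002]
force: [0.0, 0.6, 0.5]
gripper_width: 0.0427
grip_force: 0.0
[array([-0.1 ,  0.01,  0.87]), ('closeax deg', np.float64(117.8)), ('wz(tool, rad)', np.float64(-0.004)), ('z', array([-0.002,  0.001, -1.   ]))]
[-0.26  0.33  0.74  1.66 -0.23  1.25  2.58]
[[280.3204772  210.88522027]
 [280.41482448 178.84984374]] [(0.84, [286.9, 178.3]), (0.46, [240.6, 93.5])]
```

View pics/w2.png

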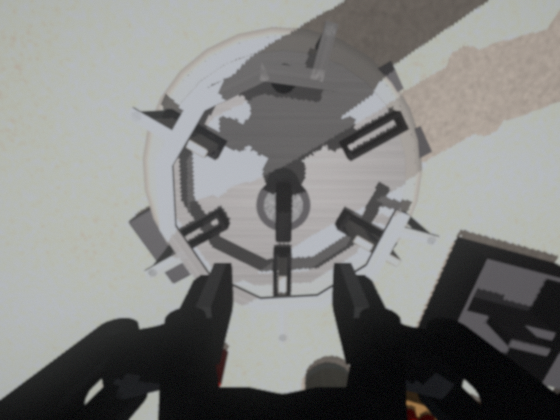

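The wrist view shows the knob bar at (284,213), lined up with the finger midpoint at column 283. The boss is at (283,88) and the gap's empty holder at (375,135). Joint 7 is near its limit for turning anticlockwise, so I take the half-turned grasp.

```bash
python3 -m creep '[[[0,0,0,0,0,0.12,0.5],[0,0,0,0,0,0.12,0.5],[0,0,0,0,0,0.12,0.5],[0,0,0,0,0,0.12,0.5],[0,0,0,0,0,0.12,0.5],[0,0,0,0,0,0.12,0.5],[0,0,0,0,0,0.12,0.5],[0,0,0,0,0,0.12,0.5],[0,0,0,0,0,0.12,0.5],[0,0,0,0,0,0.12,0.5],[0,0,0,0,0,0.12,0.5],[0,0,0,0,0,0.12,0.5]]]' && python3 -m creep '[[[0,0,0,0,0,0.12,0.5],[0,0,0,0,0,0.12,0.5],[0,0,0,0,0,0.12,0.5],[0,0,0,0,0,0.12,0.5],[0,0,0,0,0,0.12,0.5],[0,0,0,0,0,0.12,0.5],[0,0,0,0,0,0.12,0.5],[0,0,0,0,0,0.12,0.5],[0,0,0,0,0,0.12,0.5],[0,0,0,0,0,0.12,0.5],[0,0,0,0,0,0.12,0.5],[0,0,0,0,0,0.12,0.5]]]' && python3 -m creep '[[[0,0,0,0,0,0.12,0.5],[0,0,0,0,0,0.12,0.5],[0,0,0,0,0,0.02,0.5],[0,0,0,0,0,0,0.5]]]'; python3 - <<'E'
from h import *
print(rel([.543,-.223,.132],np.radians(118)));print(np.round(state()["joints"],2))
g=get_image("wrist");cv2.imwrite("pics/w3.png",g["image"])
print([(d["conf"],d["centre"]) for d in spot_in("wrist","turret_knob")])
E
```

```text
clock: 5.9
tool_pos: [0.5436, -0.2247, 0.2713]
tool_rot: [0.463, 0.887, 0.0, 0.001]
force: [0.2, 0.1, 0.3]
gripper_width: 0.0425
grip_force: 0.0
clock: 6.9
tool_pos: [0.5438, -0.2244, 0.2711]
tool_rot: [0.932, 0.362, 0.001, 0.001]
force: [-0.8, 0.4, -0.1]
gripper_width: 0.0424
grip_force: 0.0
clock: 7.23
tool_pos: [0.5434, -0.2246, 0.2706]
tool_rot: [0.97, 0.242, 0.001, 0.0]
force: [-0.4, -0.0, 0.2]
gripper_width: 0.0426
grip_force: 0.0
[array([ 0.03, -0.18, 13.86]), ('closeax deg', np.float64(-62.0)), ('wz(tool, rad)', np.float64(0.0)), ('z', array([ 0.001, -0.001, -1.   ]))]
[-0.58  0.66  1.42  1.66 -0.67  1.4  -0.16]
[(0.91, [273.7, 173.9])]
```

View pics/w3.png

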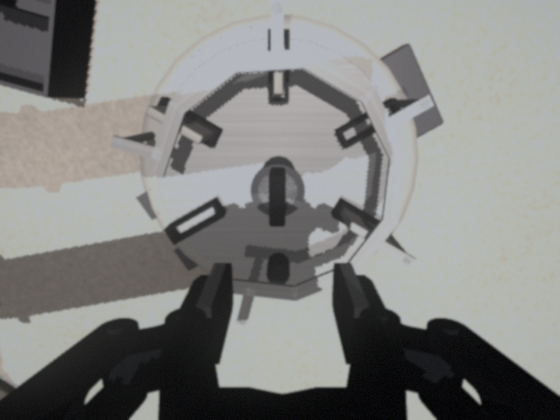

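```bash
python3 - <<'E'
from h import *
g=get_image("wrist")
print(onz(g,(277,198),.157),onz(g,(277,168),.157),onz(g,(277,226),.157),proj(g,[.543,-.223,.157]),g["cx"])
E
```

```text
[ 0.54735487 -0.2182924   0.157     ] [ 0.56675673 -0.20805715  0.157     ] [ 0.52836803 -0.2283087   0.157     ] [[279.91886437 206.0318405 ]] 282.2339431060262
```

The wrist view confirms the boss at (278,268). The holder at the gap (195,220) is empty, as is the one at 328° (355,130). The knob bar is at (277,197), about 3 mm off my axis estimate, which I correct as I descend.

```bash
python3 -m creep '[[[0.26,-0.4,3,0,0,0,0.5],[0,0,3,0,0,0,0.5],[0,0,3,0,0,0,0.5],[0,0,3,0,0,0,0.5],[0,0,1.8,0,0,0,0.5],[0,0,0,0,0,0,0.5],[0,0,0,0,0,0,0],[0,0,0,0,0,0,0],[0,0,0,0,0,0,0],[0,0,0,0,0,0,0],[0,0,0,0,0,0,0],[0,0,0,0,0,0,0]]]' 50; python3 - <<'E'
from h import *
s=state();print(np.round(s["joints"],2),s["tool_pos"],s["force"],s["wrist_torque"])
E
```

```text
clock: 8.38
tool_pos: [0.5435, -0.2203, 0.1338]
tool_rot: [0.97, 0.241, 0.001, -0.0]
force: [-1.5, 2.4, 6.5]
gripper_width: 0.0107
grip_force: 51.1
[-0.52  0.77  1.27  1.82 -0.8   1.18 -0.07] [ 0.54351599 -0.22027528  0.13375022] [-1.46393662  2.40194282  6.53935856] [ 0.58391182  0.53052951 -0.00268152]
```

```bash
python3 -m creep '[[[0,0,0,0,0,-0.1164,0],[0,0,0,0,0,-0.1164,0],[0,0,0,0,0,-0.1164,0],[0,0,0,0,0,-0.1164,0],[0,0,0,0,0,-0.1164,0],[0,0,0,0,0,-0.1164,0],[0,0,0,0,0,-0.1164,0],[0,0,0,0,0,-0.1164,0],[0,0,0,0,0,-0.1164,0],[0,0,0,0,0,0,0],[0,0,0,0,0,0,0]]]'; python3 - <<'E'
from h import *
s=state();print(np.round(s["joints"],2),s["tool_pos"],s["force"],s["wrist_torque"],rel([.5,-.2,.3]))
E
```

```text
clock: 9.3
tool_pos: [0.5459, -0.2217, 0.1338]
tool_rot: [0.72, 0.694, 0.002, 0.004]
force: [4.3, -1.5, -0.6]
gripper_width: 0.0113
grip_force: 50.9
[-0.42  0.6   1.03  1.82 -0.59  1.06  0.79] [ 0.54587059 -0.22170808  0.1337655 ] [ 4.30008233 -1.50877429 -0.61717432] [-0.22710756 -0.6074275  -0.02046685] [array([  1.96,  -4.54, -16.66]), ('closeax deg', np.float64(-2.1)), ('z', array([ 0.007, -0.003, -1.   ]))]
```

```bash
python3 -m creep '[[[0,0,0,0,0,0,0.4],[0,0,0,0,0,0,0.4],[0,0,0,0,0,0,0.4],[0,0,-3,0,0,0,0.4],[0,0,-3.5,0,0,0,0.4],[0,0,-3.5,0,0,0,0.4],[0,0,0,0,0,-0.1164,0.4],[0,0,0,0,0,-0.1164,0.4],[0,0,0,0,0,-0.1164,0.4],[0,0,0,0,0,-0.1164,0.4],[0,0,0,0,0,-0.1164,0.4],[0,0,0,0,0,-0.1164,0.4]]]' && python3 -m creep '[[[0,0,0,0,0,-0.1164,0.4],[0,0,0,0,0,-0.1164,0.4],[0,0,0,0,0,-0.1164,0.4],[-3.3,0,0,0,0,0,0.4],[-3.3,0,0,0,0,0,0.4],[-3.3,0,0,0,0,0,0.4],[0,0,0,0,0,0,0.4]]]'; python3 - <<'E'
from h import *
s=state();print(np.round(s["joints"],2),s["tool_pos"],rel([.460,-.168,.067],np.radians(58)))
g=get_image("wrist");cv2.imwrite("pics/w4.png",g["image"])
print(proj(g,[[.460,-.168,.1],[.460,-.168,.06]]),[(d["conf"],d["centre"]) for d in spot_in("wrist","cassette1_mid")])
E
```

```text
clock: 10.3
tool_pos: [0.5426, -0.2203, 0.2318]
tool_rot: [0.436, 0.9, -0.0, -0.0]
force: [-1.2, -0.2, 0.1]
gripper_width: 0.0341
grip_force: 0.0
clock: 10.88
tool_pos: [0.6303, -0.2753, 0.2303]
tool_rot: [0.276, 0.961, -0.002, 0.001]
force: [0.6, 1.0, -0.1]
gripper_width: 0.0345
grip_force: 0.0
[-0.17  0.59  0.81  1.45 -0.43  1.28  1.69] [ 0.63029382 -0.2753144   0.23033719] [array([20.18,  0.11, 16.28]), ('closeax deg', np.float64(57.9)), ('wz(tool, rad)', np.float64(-0.001)), ('z', array([ 0.001, -0.004, -1.   ]))]
[[ 284.22683682 -115.63174037]
 [ 284.15155137  -84.11916764]] [(0.85, [283.2, 174.3])]
```

View pics/w4.png

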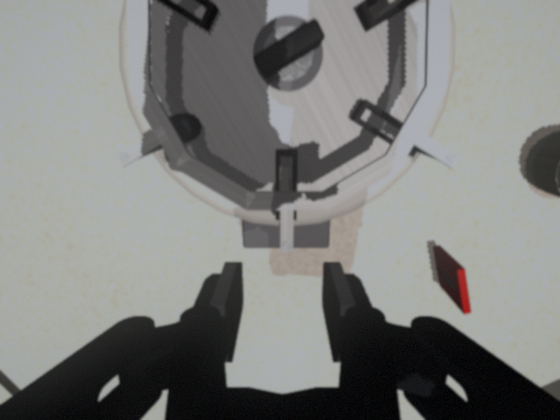

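I went the wrong way along tool x. This view shows the far side of the reader with the empty holder at (287,175) and the red look-alike at (455,280), so I go back 20 cm.

```bash
python3 -m creep '[[[4,0,0,0,0,0,0.4],[4,0,0,0,0,0,0.4],[4,0,0,0,0,0,0.4],[4,0,0,0,0,0,0.4],[4.1,0,0,0,0,0,0.4],[0,0,3,0,0,0,0.4],[0,0,0,0,0,0,0.4],[0,0,0,0,0,0,0.4]]]'; python3 - <<'E'
from h import *
s=state();print(np.round(s["joints"],2),s["tool_pos"],rel([.460,-.168,.067],np.radians(58)))
g=get_image("wrist");cv2.imwrite("pics/w5.png",g["image"])
print(proj(g,[[.460,-.168,.1],[.460,-.168,.06]]),[(d["conf"],d["centre"]) for d in spot_in("wrist","cassette1_mid")])
b=get_image("side");print([(d["conf"],d["centre"]) for d in spot_in("side","cassette1_mid")])
E
```

```text
clock: 11.65
tool_pos: [0.4551, -0.165, 0.2015]
tool_rot: [0.276, 0.961, 0.001, -0.001]
force: [-0.1, -0.4, -0.3]
gripper_width: 0.0344
grip_force: 0.0
[-0.57  0.2   0.94  1.97 -0.18  1.06  1.47] [ 0.45506557 -0.16495198  0.20147297] [array([-6.100e-01, -1.000e-02,  1.345e+01]), ('closeax deg', np.float64(58.0)), ('wz(tool, rad)', np.float64(-0.0)), ('z', array([-0.001,  0.002, -1.   ]))]
[[282.35727428 220.12756402]
 [282.32948658 204.92702467]] []
[]
```

View pics/w5.png

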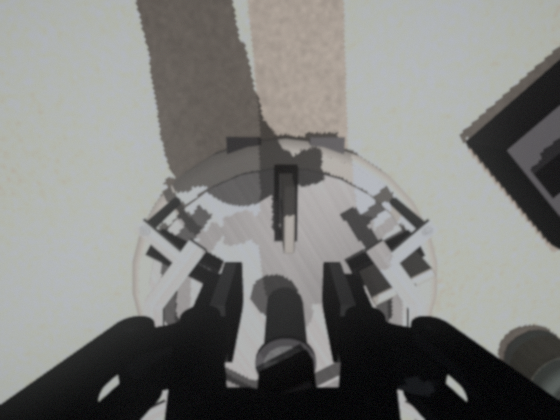

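The cassette stands at the gap: its light top edge spans rows 188–250 at column 289, about 4 mm to the right of my estimate, and the ring is open above it.

```bash
python3 -m creep '[[[-0.5,0.35,3,0,0,0,0.4],[0,0,3,0,0,0,0.4],[0,0,3,0,0,0,0.4],[0,0,2.4,0,0,0,0.4],[0,0,2,0,0,0,0.4],[0,0,0,0,0,0,0.1],[0,0,0,0,0,0,0],[0,0,0,0,0,0,0],[0,0,0,0,0,0,0],[0,0,0,0,0,0,0],[0,0,0,0,0,0,0]]]' 25; python3 - <<'E'
from h import *
s=state();print(np.round(s["joints"],2),s["force"],s["wrist_torque"])
E
```

```text
clock: 12.77
tool_pos: [0.4635, -0.1658, 0.0687]
tool_rot: [0.276, 0.961, 0.0, 0.001]
force: [-0.2, -0.3, 0.4]
gripper_width: 0.0073
grip_force: 29.8
[-0.39  0.43  0.79  2.08 -0.43  0.79  1.68] [-0.19501654 -0.2682913   0.43653552] [-0.00019282 -0.00477275 -0.01161167]
```

```bash
python3 -m creep '[[[0,0,-2,0,0,0,0],[0,0,-3,0,0,0,0],[0,0,-4,0,0,0,0],[0,0,-4,0,0,0,0],[0,0,-4,0,0,0,0],[0,0,-1.5,0,0,0,0]]]' 30; python3 - <<'E'
from h import *
s=state();print(s["gripper_width"],s["tool_pos"],rel([.52,.06,.25],np.radians(15)))
E
```

```text
clock: 13.27
tool_pos: [0.4651, -0.1673, 0.2584]
tool_rot: [0.276, 0.961, 0.001, 0.004]
force: [0.9, -0.2, -0.3]
gripper_width: 0.0075
grip_force: 29.9
0.007491816943918323 [ 0.46507597 -0.16729659  0.25836208] [array([ 7.43, 22.17,  0.89]), ('closeax deg', np.float64(57.9)), ('wz(tool, rad)', np.float64(0.749)), ('z', array([ 0.009,  0.   , -1.   ]))]
```

```bash
python3 -m creep '[[[1.2,3.7,0,0,0,0,0],[1.2,3.7,0,0,0,0,0],[1.2,3.7,0,0,0,0,0],[1.2,3.7,0,0,0,0,0],[1.2,3.7,0,0,0,0,0],[1.2,3.7,0,0,0,0,0],[0,0,0,0,0,0,0],[0,0,0,0,0,0,0]]]'; python3 - <<'E'
from h import *
s=state();print(s["gripper_width"],s["tool_pos"],np.round(s["joints"],2))
g=get_image("wrist");cv2.imwrite("pics/w6.png",g["image"])
for t in("bin","bin_grip","bin_lip"):
  for d in silhouettes("wrist",t)[:2]:
    p=d["pixels"].astype(np.uint8); print(t,d["conf"],d["centre"],cv2.minAreaRect(np.argwhere(p)[:,::-1].astype(np.float32)))
E
```

```text
clock: 13.93
tool_pos: [0.5196, 0.0637, 0.2529]
tool_rot: [0.273, 0.962, 0.0, 0.0]
force: [-0.4, -0.9, -0.5]
gripper_width: 0.0074
grip_force: 29.9
0.007433614807334652 [0.51955554 0.06372687 0.25287879] [-0.92  0.21  0.83  1.82 -0.17  1.18  0.98]
bin_lip 0.63 [336.8, 200.7] ((330.87432861328125, 207.40185546875), (158.7288360595703, 165.3887939453125), 46.42026138305664)
```

View pics/w6.png

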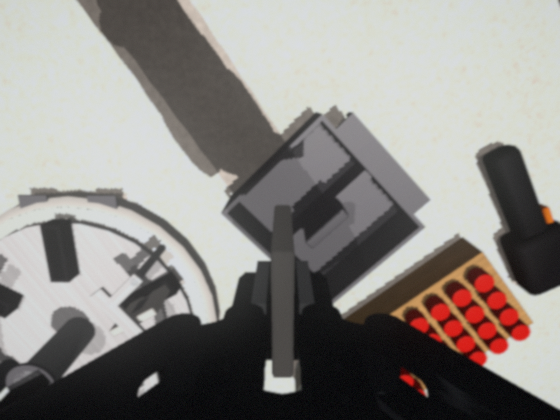

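The wrist view shows the bin with top corners at (223,210), (320,115) and (425,225). Its lip is the plate at (390,157) on the upper-right side, and the held cassette is at (283,290).

```bash
python3 - <<'E'
from h import *
g=get_image("wrist");im=g["image"].copy()
c=[onz(g,p,.065) for p in((223,210),(320,115),(425,225))]
l,t,r=c; print(np.round(c,3),np.linalg.norm(t-l),np.linalg.norm(r-t))
ctr=(l+r)/2; x=(t-l); yaw=np.arctan2(x[1],x[0]); y=(t-r); yaw2=np.arctan2(y[1],y[0])-np.pi/2
print(ctr,np.degrees([yaw,yaw2]))
lip=[onz(g,p,.063) for p in((350,115),(430,200))];print(np.round(lip,3))
E
```

```text
[[ 0.51  -0.002  0.065]
 [ 0.484  0.12   0.065]
 [ 0.625  0.154  0.065]] 0.12448985594417697 0.14526826536441012
[0.56744224 0.07600104 0.065     ] [ 102.06569348 -256.71109695]
[[0.498 0.143 0.063]
 [0.606 0.169 0.063]]
```

```bash
python3 - <<'E'
from h import *
print(rel([.538,.036,.13],np.radians(102.7)))
E
```

```text
[array([-2.81, -0.95, 12.31]), ('closeax deg', np.float64(57.8)), ('wz(tool, rad)', np.float64(-0.784)), ('z', array([ 0.,  0., -1.]))]
```

```bash
python3 -m creep '[[[-2.8,-0.95,0,0,0,0,0],[0,0,0,0,0,-0.112,0],[0,0,0,0,0,-0.112,0],[0,0,0,0,0,-0.112,0],[0,0,0,0,0,-0.112,0],[0,0,0,0,0,-0.112,0],[0,0,3,0,0,-0.112,0],[0,0,4,0,0,-0.112,0],[0,0,4,0,0,0,0],[0,0,1.3,0,0,0,0],[0,0,0,0,0,0,0],[0,0,0,0,0,0,0]]]'; python3 - <<'E'
from h import *
s=state();print(np.round(s["joints"],2),rel([.538,.036,.037],np.radians(102.7)))
g=get_image("wrist");cv2.imwrite("pics/w7.png",g["image"])
E
```

```text
clock: 15.18
tool_pos: [0.538, 0.0366, 0.1298]
tool_rot: [-0.111, 0.994, -0.0, -0.0]
force: [0.4, -0.4, -0.3]
gripper_width: 0.0074
grip_force: 29.8
[-0.67  0.37  0.65  1.93 -0.27  0.94  1.9 ] [array([ 0.01, -0.05,  9.28]), ('closeax deg', np.float64(102.7)), ('wz(tool, rad)', np.float64(0.001)), ('z', array([-0., -0., -1.]))]
```

View pics/w7.png

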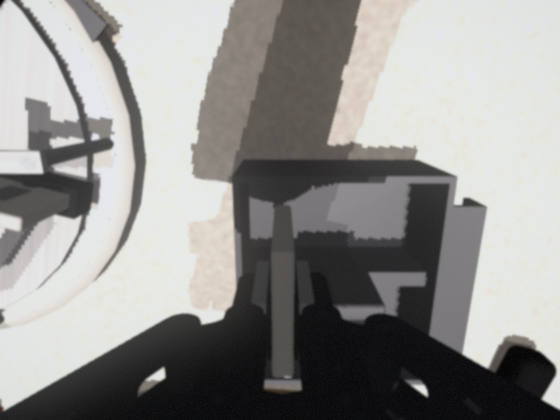

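The cassette is over the near compartment, whose outer wall is at rows 165–180 and left wall at column 240; its lower end shows at (283,207), square to the bin. I lower it and release.

```bash
python3 -m creep '[[[0,0,3,0,0,0,0],[0,0,3,0,0,0,0],[0,0,2,0,0,0,0],[0,0,1,0,0,0,0],[0,0,0,0,0,0,0],[0,0,0,0,0,0,0.25],[0,0,0,0,0,0,0.25],[0,0,0,0,0,0,0.25],[0,0,-3,0,0,0,0.25],[0,0,-4,0,0,0,0.25],[0,0,-4,0,0,0,0.25],[0,0,-4,0,0,0,0.25]]]'; python3 - <<'E'
from h import *
s=state();print(s["force"],s["gripper_width"],rel([.545,-.221,.25],np.radians(-2)),rel([.545,-.221,.25],np.radians(178)),np.round(s["joints"],2))
E
```

```text
clock: 16.23
tool_pos: [0.5382, 0.0373, 0.1925]
tool_rot: [-0.112, 0.994, 0.0, 0.001]
force: [0.7, -0.3, -0.5]
gripper_width: 0.0214
grip_force: 0.0
[ 0.74285424 -0.26672198 -0.45915634] 0.021386335717603292 [array([  5.06, -25.34,  -5.75]), ('closeax deg', np.float64(102.8)), ('wz(tool, rad)', np.float64(-1.312)), ('z', array([ 0.001,  0.   , -1.   ]))] [array([  5.06, -25.34,  -5.75]), ('closeax deg', np.float64(102.8)), ('wz(tool, rad)', np.float64(-1.312)), ('z', array([ 0.001,  0.   , -1.   ]))] [-0.72  0.29  0.69  1.86 -0.21  1.06  1.85]
```

```bash
python3 -m creep '[[[0,0,-3,0,0,0,0.5],[0.7,-3.6,-2.8,0,0,0,0.5],[0.7,-3.6,0,0,0,0,0.5],[0.7,-3.6,0,0,0,0,0.5],[0.7,-3.6,0,0,0,0,0.5],[0.7,-3.6,0,0,0,0,0.5],[0.7,-3.6,0,0,0,0,0.5],[0.8,-3.7,0,0,0,0,0.5],[0,0,0,0,0,0.114,0.5],[0,0,0,0,0,0.114,0.5],[0,0,0,0,0,0.114,0.5],[0,0,0,0,0,0.114,0.5]]]' && python3 -m creep '[[[0,0,0,0,0,0.114,0.5],[0,0,0,0,0,0.114,0.5],[0,0,0,0,0,0.114,0.5],[0,0,0,0,0,0.114,0.5],[0,0,0,0,0,0.114,0.5],[0,0,0,0,0,0.114,0.5],[0,0,0,0,0,0.114,0.5],[0,0,0,0,0,0.114,0.5],[0,0,0,0,0,0.114,0.5],[0,0,0,0,0,0.114,0.5],[0,0,0,0,0,0.114,0.5],[0,0,0,0,0,0.114,0.5]]]' && python3 -m creep '[[[0,0,0,0,0,0,0.5],[0,0,0,0,0,0,0.5]]]'; python3 - <<'E'
from h import *
s=state();print(rel([.5447,-.221,.134],np.radians(-2)),np.round(s["joints"],2))
E
```

```text
clock: 17.23
tool_pos: [0.5457, -0.2172, 0.2463]
tool_rot: [0.119, 0.993, 0.0, 0.001]
force: [-0.1, 0.6, -0.3]
gripper_width: 0.0426
grip_force: 0.0
clock: 18.23
tool_pos: [0.5459, -0.2164, 0.2463]
tool_rot: [0.719, 0.695, 0.001, 0.001]
force: [-0.7, -0.4, -0.1]
gripper_width: 0.0427
grip_force: 0.0
clock: 18.4
tool_pos: [0.5458, -0.2165, 0.2457]
tool_rot: [0.716, 0.698, 0.0, 0.0]
force: [0.2, -0.0, -0.6]
gripper_width: 0.0429
grip_force: 0.0
[array([-0.45, -0.11, 11.17]), ('closeax deg', np.float64(-1.5)), ('wz(tool, rad)', np.float64(0.009)), ('z', array([ 0.001, -0.   , -1.   ]))] [-0.55  0.55  1.23  1.69 -0.54  1.29  0.77]
```

Down onto the knob, grip, and turn one click anticlockwise.

```bash
python3 -m creep '[[[-0.45,-0.11,3,0,0,0.009,0.5],[0,0,3,0,0,0,0.5],[0,0,3,0,0,0,0.5],[0,0,2.2,0,0,0,0.5],[0,0,0,0,0,0,0.5],[0,0,0,0,0,0,0],[0,0,0,0,0,0,0],[0,0,0,0,0,0,0],[0,0,0,0,0,0,0],[0,0,0,0,0,0,0],[0,0,0,0,0,0,0]]]' 50 && python3 -m creep '[[[0,0,0,0,0,-0.1164,0],[0,0,0,0,0,-0.1164,0],[0,0,0,0,0,-0.1164,0],[0,0,0,0,0,-0.1164,0],[0,0,0,0,0,-0.1164,0],[0,0,0,0,0,-0.1164,0],[0,0,0,0,0,-0.1164,0],[0,0,0,0,0,-0.1164,0],[0,0,0,0,0,-0.1164,0],[0,0,0,0,0,0,0],[0,0,0,0,0,0,0]]]' && python3 -m creep '[[[0,0,0,0,0,0,0.4],[0,0,0,0,0,0,0.4],[0,0,0,0,0,0,0.4],[0,0,-3,0,0,0,0.4],[0,0,-3,0,0,0,0.4],[0,0,-1,0,0,0,0.4],[3.3,0,0,0,0,0,0.4],[3.3,0,0,0,0,0,0.4],[3.3,0,0,0,0,0,0.4],[0,0,0,0,0,0,0.4],[0,0,0,0,0,0,0.4]]]'; python3 - <<'E'
from h import *
s=state();print(rel([.4635,-.1658,.0687],np.radians(58)),np.round(s["joints"],2))
g=get_image("wrist");cv2.imwrite("pics/w8.png",g["image"])
print(proj(g,[.4635,-.1658,.1]),[(d["conf"],d["centre"]) for d in spot_in("wrist","cassette1_mid")])
E
```

```text
clock: 19.32
tool_pos: [0.5459, -0.2219, 0.1353]
tool_rot: [0.72, 0.694, 0.001, 0.002]
force: [0.8, -0.6, 6.7]
gripper_width: 0.0109
grip_force: 51.7
clock: 20.23
tool_pos: [0.5484, -0.2205, 0.1353]
tool_rot: [0.276, 0.961, 0.001, 0.004]
force: [4.9, 1.6, 2.5]
gripper_width: 0.0108
grip_force: 51.3
clock: 21.15
tool_pos: [0.4591, -0.1669, 0.2025]
tool_rot: [0.276, 0.961, 0.001, -0.001]
force: [0.6, 0.3, 0.1]
gripper_width: 0.0341
grip_force: 0.0
[array([-0.35,  0.3 , 13.38]), ('closeax deg', np.float64(58.0)), ('wz(tool, rad)', np.float64(-0.001)), ('z', array([-0.   ,  0.003, -1.   ]))] [-0.61  0.23  1.01  1.97 -0.22  1.07  1.51]
[[286.71933577 216.05209733]] []
```

View pics/w8.png

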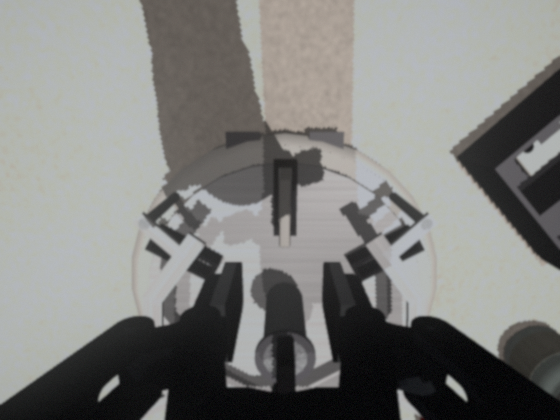

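A second cassette stands at the gap: its top edge is at (286,215), as predicted. The first cassette shows white in the bin at (545,150).

```bash
python3 -m creep '[[[-0.35,0.3,3,0,0,0,0.4],[0,0,3,0,0,0,0.4],[0,0,3,0,0,0,0.4],[0,0,2.4,0,0,0,0.4],[0,0,2,0,0,0,0.4],[0,0,0,0,0,0,0.1],[0,0,0,0,0,0,0],[0,0,0,0,0,0,0],[0,0,0,0,0,0,0],[0,0,0,0,0,0,0],[0,0,0,0,0,0,0]]]' 30 && python3 -m creep '[[[0,0,-2,0,0,0,0],[0,0,-3,0,0,0,0],[0,0,-4,0,0,0,0],[0,0,-4,0,0,0,0],[0,0,-4,0,0,0,0],[0,0,-1.5,0,0,0,0],[1.2,3.7,0,0,0,0,0],[1.2,3.7,0,0,0,0,0],[1.2,3.7,0,0,0,0,0],[1.2,3.7,0,0,0,0,0],[1.2,3.7,0,0,0,0,0],[0,0,0,0,0,0,0]]]'; python3 - <<'E'
from h import *
g=get_image("wrist");im=g["image"].copy()
c=np.array([.567,.076]);yaw=np.radians(102.7);u=np.array([np.cos(yaw),np.sin(yaw)]);v=np.array([-u[1],u[0]])
P=[[*(c+a*.065*u+b*.073*v),.065] for a,b in((-1,-1),(-1,1),(1,1),(1,-1))]
q=proj(g,P);cv2.polylines(im,[q.astype(int)],True,(0,255,0),1)
cv2.imwrite("pics/w9.png",im)
for nm,a,b in(("c2",-.033,-.037),("c3",.033,.037)):
    print(nm,rel([*(c+a*u+b*v),.13],yaw))
E
```

```text
clock: 22.17
tool_pos: [0.4659, -0.1677, 0.07]
tool_rot: [0.277, 0.961, 0.0, 0.001]
force: [-0.9, 0.2, 0.1]
gripper_width: 0.0075
grip_force: 33.6
clock: 23.17
tool_pos: [0.5143, 0.0313, 0.2541]
tool_rot: [0.27, 0.963, 0.002, 0.0]
force: [0.4, 0.4, -0.9]
gripper_width: 0.0076
grip_force: 33.7
c2 [array([-6.92,  7.24, 12.42]), ('closeax deg', np.float64(58.4)), ('wz(tool, rad)', np.float64(-0.773)), ('z', array([ 0.   ,  0.001, -1.   ]))]
c3 [array([ 2.98,  6.8 , 12.42]), ('closeax deg', np.float64(58.4)), ('wz(tool, rad)', np.float64(-0.773)), ('z', array([ 0.   ,  0.001, -1.   ]))]
```

View pics/w9.png

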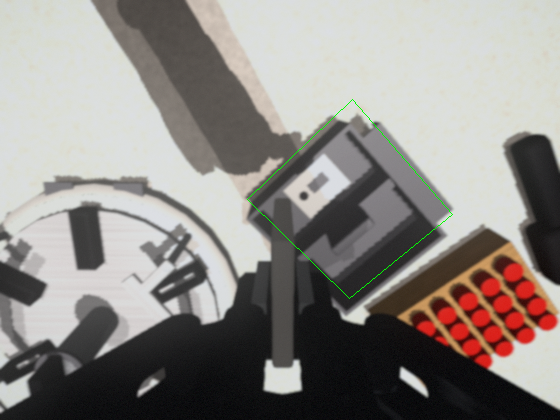

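The bin was nudged, since its outline no longer matches the green prediction: the top corner is at (334,121) and the right one at (444,237). Cassette 1 lies flat in the upper compartment at (315,185). I re-measure on an enlarged crop.

```bash
python3 - <<'E'
from h import *
im=cv2.imread("pics/w9.png")[90:330,220:480]
cv2.imwrite("pics/w9c.png",cv2.resize(im,None,fx=2.5,fy=2.5,interpolation=cv2.INTER_CUBIC))
E
```

```text
(no output)
```

View pics/w9c.png

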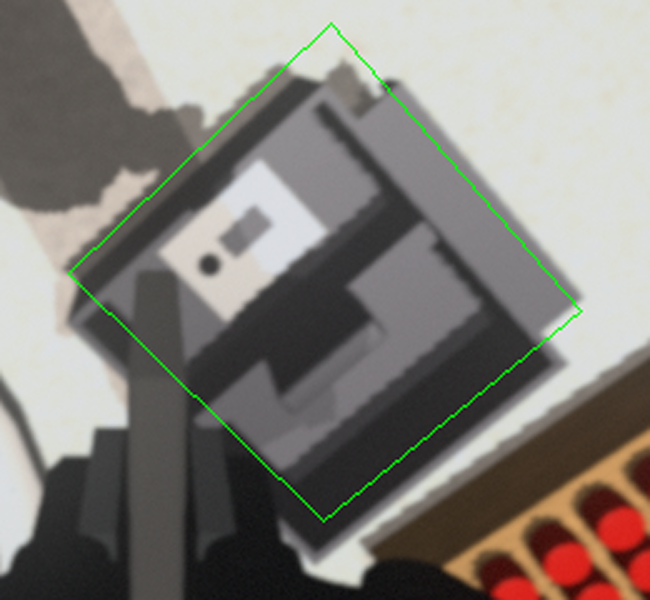

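The crop shows the outer rim corners at crop (70,315), (325,85), (563,362) and (315,560), which are full-picture (248,216), (350,124), (445,235) and (346,314).

```bash
cat >> h.py <<'E'
def binfit(g,px):
    """px: left(-x,+y), top(+x,+y), right(+x,-y), bottom(-x,-y) rim corners"""
    from scipy.optimize import least_squares
    sg=np.array([(-1,1),(1,1),(1,-1),(-1,-1)])[:len(px)]
    def corners(q):
        u=np.array([np.cos(q[2]),np.sin(q[2])]);v=np.array([-u[1],u[0]])
        return [[*(q[:2]+a*.065*u+b*.073*v),.065] for a,b in sg]
    r=least_squares(lambda q:(proj(g,corners(q))-px).ravel(),[.567,.076,1.79])
    return r.x,np.abs(r.fun).max()
def binpt(q,a,b): 
    u=np.array([np.cos(q[2]),np.sin(q[2])]);v=np.array([-u[1],u[0]]); return q[:2]+a*u+b*v
E
python3 - <<'E'
from h import *
g=get_image("wrist")
q,e=binfit(g,np.array([(248,216),(350,124),(445.2,234.8),(346,314)]))
print(q[:2],np.degrees(q[2]),e)
print("c2",rel([*binpt(q,-.033,-.037),.13],q[2])); print("c3",binpt(q,.03,-.037))
E
```

```text
[0.58110864 0.05854675] 101.47074499125233 2.294522952452269
c2 [array([-8.87,  6.78, 12.42]), ('closeax deg', np.float64(58.1)), ('wz(tool, rad)', np.float64(-0.757)), ('z', array([ 0., -0., -1.]))]
c3 [0.61140359 0.09530564]
```

```bash
python3 -m creep '[[[-3,2.3,0,0,0,0,0],[-3,2.3,0,0,0,0,0],[-2.9,2.2,0,0,0,0,0],[0,0,0,0,0,-0.108,0],[0,0,0,0,0,-0.108,0],[0,0,0,0,0,-0.108,0],[0,0,0,0,0,-0.108,0],[0,0,2,0,0,-0.108,0],[0,0,3,0,0,-0.108,0],[0,0,3,0,0,-0.109,0],[0,0,3.5,0,0,0,0],[0,0,0,0,0,0,0]]]'; python3 - <<'E'
from h import *
q=np.array([.5811,.0585,1.771])
print(rel([*binpt(q,-.033,-.037),.038],q[2]))
g=get_image("wrist");cv2.imwrite("pics/w10.png",g["image"])
E
```

```text
clock: 24.27
tool_pos: [0.6189, 0.0293, 0.1333]
tool_rot: [-0.096, 0.995, -0.0, -0.006]
force: [-1.4, 0.3, -0.3]
gripper_width: 0.0075
grip_force: 33.7
[array([-0.68,  0.31,  9.52]), ('closeax deg', np.float64(101.1)), ('wz(tool, rad)', np.float64(-0.007)), ('z', array([-0.012, -0.002, -1.   ]))]
```

View pics/w10.png

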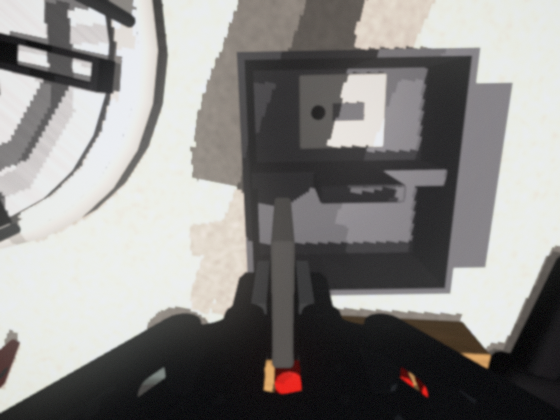

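The whole bin now shows squarely, with rim corners at (238,52), (479,48) and (450,292) and cassette 1 flat at (343,110). I refit the pose from these.

```bash
python3 - <<'E'
from h import *
g=get_image("wrist")
q,e=binfit(g,np.array([(238,52),(479,48),(450,292)]))
print(q,np.degrees(q[2]),e)
print("c2",rel([*binpt(q,-.033,-.037),.04],q[2]))
E
```

```text
[0.58537691 0.06602564 1.78214016] 102.10910950319831 1.9188429959592668
c2 [array([-0.73,  1.1 ,  9.92]), ('closeax deg', np.float64(101.1)), ('wz(tool, rad)', np.float64(-0.018)), ('z', array([-0.001, -0.001, -1.   ]))]
```

```bash
python3 -m creep '[[[-0.7,0.9,1,0,0,-0.015,0],[0,0,3,0,0,0,0],[0,0,3,0,0,0,0],[0,0,1.5,0,0,0,0],[0,0,0.9,0,0,0,0],[0,0,0,0,0,0,0],[0,0,0,0,0,0,0.25],[0,0,0,0,0,0,0.25],[0,0,0,0,0,0,0.25],[0,0,-3,0,0,0,0.25],[0,0,-4,0,0,0,0.25],[0,0,-4,0,0,0,0.25]]]'; python3 -m creep '[[[0,0,-4,0,0,0,0.5],[0,0,-2,0,0,0,0.5]]]'; python3 - <<'E'
from h import *
s=state();print(rel([.5455,-.221,.22],np.radians(58)),np.round(s["joints"],2))
g=get_image("wrist");cv2.imwrite("pics/w11.png",g["image"])
E
```

```text
clock: 25.37
tool_pos: [0.6289, 0.0412, 0.1567]
tool_rot: [-0.105, 0.994, -0.0, -0.0]
force: [1.6, 1.2, 0.2]
gripper_width: 0.0214
grip_force: 0.0
clock: 25.53
tool_pos: [0.6321, 0.0406, 0.222]
tool_rot: [-0.105, 0.994, 0.0, 0.005]
force: [0.9, -0.0, 0.0]
gripper_width: 0.0427
grip_force: 0.0
[array([ 13.94, -23.77,   0.07]), ('closeax deg', np.float64(102.0)), ('wz(tool, rad)', np.float64(0.769)), ('z', array([ 0.01 ,  0.002, -1.   ]))] [-0.63  0.45  0.69  1.61 -0.3   1.18  1.91]
```

```bash
python3 -m creep '[[[0,0,-2,0,0,0,0.5],[2,-3.4,0,0,0,0,0.5],[2,-3.4,0,0,0,0,0.5],[2,-3.4,0,0,0,0,0.5],[2,-3.4,0,0,0,0,0.5],[2,-3.4,0,0,0,0,0.5],[2,-3.4,0,0,0,0,0.5],[1.9,-3.4,0,0,0,0,0.5],[0,0,0,0,0,0.115,0.5],[0,0,0,0,0,0.115,0.5],[0,0,0,0,0,0.115,0.5],[0,0,0,0,0,0.115,0.5]]]' && python3 -m creep '[[[0,0,0,0,0,0.115,0.5],[0,0,0,0,0,0.115,0.5],[0,0,0,0,0,0.115,0.5],[0,0,0,0,0,0.115,0.5],[0,0,0,0,0,0.115,0.5],[0,0,0,0,0,0.115,0.5],[0,0,0,0,0,0.115,0.5],[0,0,0,0,0,0.115,0.5],[0,0,0,0,0,0.115,0.5],[0,0,0,0,0,0.115,0.5],[0,0,0,0,0,0.115,0.5],[0,0,0,0,0,0.115,0.5]]]' && python3 -m creep '[[[0,0,0,0,0,0.115,0.5],[0,0,0,0,0,0.115,0.5],[0,0,0,0,0,0.115,0.5],[0,0,0,0,0,0.115,0.5],[0,0,0,0,0,0.115,0.5],[0,0,0,0,0,0.115,0.5],[0,0,0,0,0,0.115,0.5],[0,0,0,0,0,0.115,0.5],[0,0,0,0,0,0.115,0.5],[0,0,0,0,0,0.115,0.5],[0,0,0,0,0,0,0.5],[0,0,0,0,0,0,0.5]]]'; python3 - <<'E'
from h import *
s=state();print(rel([.545,-.221,.135],np.radians(58)),np.round(s["joints"],2))
E
```

```text
clock: 26.58
tool_pos: [0.5433, -0.2211, 0.2359]
tool_rot: [0.128, 0.992, 0.0, 0.001]
force: [0.2, 0.8, 0.5]
gripper_width: 0.0425
grip_force: 0.0
clock: 27.58
tool_pos: [0.5435, -0.2205, 0.2358]
tool_rot: [0.729, 0.684, 0.001, 0.0]
force: [0.0, -0.5, 0.4]
gripper_width: 0.0426
grip_force: 0.0
clock: 28.58
tool_pos: [0.5435, -0.2205, 0.2354]
tool_rot: [0.983, 0.182, 0.0, 0.0]
force: [0.2, -0.1, -0.3]
gripper_width: 0.0428
grip_force: 0.0
[array([ 0.11,  0.1 , 10.04]), ('closeax deg', np.float64(-69.0)), ('wz(tool, rad)', np.float64(0.924)), ('z', array([ 0.001,  0.   , -1.   ]))] [-0.58  0.72  1.42  1.71 -0.73  1.37 -0.24]
```

```bash
python3 -m creep '[[[0,0,0,0,0,0.1155,0.5],[0,0,0,0,0,0.1155,0.5],[0,0,0,0,0,0.1155,0.5],[0,0,0,0,0,0.1155,0.5],[0,0,0,0,0,0.1155,0.5],[0,0,0,0,0,0.1155,0.5],[0,0,0,0,0,0.1155,0.5],[0,0,0,0,0,0.1155,0.5],[0,0,0,0,0,0,0.5]]]'; python3 - <<'E'
from h import *
s=state();print(rel([.545,-.221,.135],np.radians(58)),np.round(s["joints"],2))
E
```

```text
clock: 29.33
tool_pos: [0.5434, -0.2205, 0.2353]
tool_rot: [0.961, -0.277, 0.0, -0.0]
force: [-0.5, 0.2, -0.2]
gripper_width: 0.0426
grip_force: 0.0
[array([ 0.16, -0.03, 10.03]), ('closeax deg', np.float64(-122.1)), ('wz(tool, rad)', np.float64(-0.002)), ('z', array([ 0.001,  0.   , -1.   ]))] [-0.59  0.74  1.44  1.71 -0.75  1.38 -1.15]
```

Grip and turn one click, then pause to check the slot that arrives at the gap.

```bash
python3 -m creep '[[[0.16,0,3,0,0,0,0.5],[0,0,3,0,0,0,0.5],[0,0,3,0,0,0,0.5],[0,0,1,0,0,0,0.5],[0,0,0,0,0,0,0.5],[0,0,0,0,0,0,0],[0,0,0,0,0,0,0],[0,0,0,0,0,0,0],[0,0,0,0,0,0,0],[0,0,0,0,0,0,0],[0,0,0,0,0,0,0]]]' 50 && python3 -m creep '[[[0,0,0,0,0,-0.1164,0],[0,0,0,0,0,-0.1164,0],[0,0,0,0,0,-0.1164,0],[0,0,0,0,0,-0.1164,0],[0,0,0,0,0,-0.1164,0],[0,0,0,0,0,-0.1164,0],[0,0,0,0,0,-0.1164,0],[0,0,0,0,0,-0.1164,0],[0,0,0,0,0,-0.1164,0],[0,0,0,0,0,0,0],[0,0,0,0,0,0,0]]]'; python3 - <<'E'
from h import *
s=state();print(rel([.545,-.221,.135]),np.round(s["joints"],2),s["force"])
for n in("side","top"):
    g=get_image(n);cv2.imwrite(f"pics/{n}1.png",g["image"])
    P=[[.545+.1*np.cos(np.radians(a)),-.221+.1*np.sin(np.radians(a)),z] for a in(28,88,148,208,268,328) for z in(.05,.085)]
    q=proj(g,P)
    for i,a in enumerate((28,88,148,208,268,328)):
        print(n,a,[ [int(v) for v in g["image"][int(round(r)),int(round(c))]] for c,r in q[2*i:2*i+2]])
    print([(round(d["conf"],2),np.round(d["centre"])) for d in spot_in(n,"cassette1_mid")], np.round(q[1::2]).tolist())
E
```

```text
clock: 30.25
tool_pos: [0.5472, -0.2197, 0.1373]
tool_rot: [0.961, -0.276, 0.002, -0.002]
force: [1.9, 4.9, 4.0]
gripper_width: 0.011
grip_force: 50.0
clock: 31.17
tool_pos: [0.5472, -0.2182, 0.1373]
tool_rot: [0.97, 0.242, 0.003, -0.002]
force: [2.2, 7.2, 5.4]
gripper_width: 0.011
grip_force: 50.8
[array([-0.33,  0.14,  0.22]), ('closeax deg', np.float64(-62.0)), ('z', array([ 0.005,  0.006, -1.   ]))] [-0.46  0.64  1.09  1.81 -0.65  1.1  -0.21] [2.1766874  7.20751737 5.40924397]
side 28 [[52, 52, 53], [70, 70, 71]]
side 88 [[18, 18, 18], [76, 80, 83]]
side 148 [[20, 20, 19], [184, 185, 193]]
side 208 [[74, 74, 77], [19, 19, 18]]
side 268 [[18, 16, 17], [218, 219, 224]]
side 328 [[21, 20, 21], [221, 229, 230]]
[(0.76, array([302., 275.]))] [[345.0, 261.0], [297.0, 270.0], [284.0, 305.0], [327.0, 335.0], [384.0, 323.0], [388.0, 284.0]]
top 28 [[158, 154, 150], [159, 153, 149]]
top 88 [[130, 129, 131], [149, 150, 150]]
top 148 [[58, 61, 62], [62, 66, 67]]
top 208 [[87, 93, 98], [87, 96, 99]]
top 268 [[90, 95, 102], [87, 92, 97]]
top 328 [[99, 96, 98], [156, 152, 147]]
[(0.47, array([308., 243.]))] [[332.0, 214.0], [316.0, 242.0], [332.0, 270.0], [364.0, 270.0], [380.0, 242.0], [364.0, 214.0]]
```

One more click brings the third cassette (now at 88°) to the gap.

```bash
python3 -m creep '[[[0,0,0,0,0,-0.1164,0],[0,0,0,0,0,-0.1164,0],[0,0,0,0,0,-0.1164,0],[0,0,0,0,0,-0.1164,0],[0,0,0,0,0,-0.1164,0],[0,0,0,0,0,-0.1164,0],[0,0,0,0,0,-0.1164,0],[0,0,0,0,0,-0.1164,0],[0,0,0,0,0,-0.1164,0],[0,0,0,0,0,0,0],[0,0,0,0,0,0,0]]]' && python3 -m creep '[[[0,0,0,0,0,0,0.4],[0,0,0,0,0,0,0.4],[0,0,0,0,0,0,0.4],[0,0,-3,0,0,0,0.4],[0,0,-3,0,0,0,0.4],[0,0,-1,0,0,-0.1164,0.4],[0,0,0,0,0,-0.1164,0.4],[0,0,0,0,0,-0.1164,0.4],[0,0,0,0,0,-0.1164,0.4],[0,0,0,0,0,-0.1164,0.4],[0,0,0,0,0,-0.1164,0.4],[0,0,0,0,0,-0.1164,0.4]]]' && python3 -m creep '[[[0,0,0,0,0,-0.1164,0.4],[0,0,0,0,0,-0.1164,0.4],[3.3,0,0,0,0,0,0.4],[3.3,0,0,0,0,0,0.4],[3.0,0,0,0,0,0,0.4],[0,0,0,0,0,0,0.4],[0,0,0,0,0,0,0.4]]]'; python3 - <<'E'
from h import *
s=state();print(rel([.465,-.1668,.069],np.radians(58)),np.round(s["joints"],2))
g=get_image("wrist");cv2.imwrite("pics/w12.png",g["image"])
a=cv2.imread("pics/w8.png")
# compare with w8 around the expected cassette
q=proj(g,[.465,-.1668,.1]);print(q)
T=a[150:255,262:312]; m=cv2.matchTemplate(g["image"][130:280,240:340],T,cv2.TM_CCOEFF_NORMED)
v=cv2.minMaxLoc(m);print(v[1],np.array(v[3])+[240,130]-[262,150])
E
```

```text
clock: 32.28
tool_pos: [0.546, -0.2175, 0.1372]
tool_rot: [0.719, 0.695, 0.003, -0.002]
force: [-1.5, 9.5, 8.3]
gripper_width: 0.0108
grip_force: 51.3
clock: 33.28
tool_pos: [0.5444, -0.2226, 0.2054]
tool_rot: [0.384, 0.923, -0.0, 0.0]
force: [-0.5, -0.1, -0.3]
gripper_width: 0.0341
grip_force: 0.0
clock: 33.87
tool_pos: [0.4624, -0.1705, 0.2053]
tool_rot: [0.277, 0.961, 0.001, 0.0]
force: [0.2, 0.4, 0.6]
gripper_width: 0.0342
grip_force: 0.0
[array([-0.02,  0.43, 13.63]), ('closeax deg', np.float64(57.9)), ('wz(tool, rad)', np.float64(-0.002)), ('z', array([ 0.001,  0.001, -1.   ]))] [-0.33  0.17  0.68  1.95 -0.12  1.06  1.4 ]
[[288.57369924 210.69746223]]
0.8759031295776367 [ 1 -3]
```

```bash
python3 -m creep '[[[0,0.37,3,0,0,0,0.4],[0,0,3,0,0,0,0.4],[0,0,3,0,0,0,0.4],[0,0,2.6,0,0,0,0.4],[0,0,2,0,0,0,0.4],[0,0,0,0,0,0,0.1],[0,0,0,0,0,0,0],[0,0,0,0,0,0,0],[0,0,0,0,0,0,0],[0,0,0,0,0,0,0],[0,0,0,0,0,0,0]]]' 30 && python3 -m creep '[[[0,0,-2,0,0,0,0],[0,0,-3,0,0,0,0],[0,0,-4,0,0,0,0],[0,0,-4,0,0,0,0],[0,0,-4,0,0,0,0],[0,0,-1.5,0,0,0,0],[1.2,3.7,0,0,0,0,0],[1.2,3.7,0,0,0,0,0],[1.2,3.7,0,0,0,0,0],[1.2,3.7,0,0,0,0,0],[1.2,3.7,0,0,0,0,0],[0,0,0,0,0,0,0]]]'; python3 - <<'E'
from h import *
s=state();print(s["gripper_width"])
g=get_image("wrist");cv2.imwrite("pics/w13.png",g["image"])
import cv2
for q in ([.5811,.0585,1.771],[.5853,.066,1.782]):
    P=[[*binpt(q,a*.065,b*.073),.065] for a,b in((-1,1),(1,1),(1,-1),(-1,-1))]; print(np.round(proj(g,P)).tolist())
for d in silhouettes("wrist","bin")+silhouettes("wrist","bin_lip"):
    p=d["pixels"].astype(np.uint8);h=cv2.convexHull(np.argwhere(p)[:,::-1].astype(np.int32)); print(d["conf"],d["centre"],cv2.approxPolyDP(h,4,True)[:,0].tolist())
q=np.array([.5845,.0645,1.78]);print(rel([*binpt(q,.03,-.037),.13],q[2]))
E
```

```text
clock: 34.83
tool_pos: [0.4662, -0.1674, 0.0701]
tool_rot: [0.276, 0.961, 0.0, 0.001]
force: [-0.4, -0.6, -1.1]
gripper_width: 0.0076
grip_force: 33.7
clock: 35.83
tool_pos: [0.5141, 0.0316, 0.2544]
tool_rot: [0.27, 0.963, 0.003, 0.0]
force: [-0.2, 0.9, -0.2]
gripper_width: 0.0073
grip_force: 33.7
0.007251089847041604
[[240.0, 220.0], [344.0, 125.0], [441.0, 238.0], [339.0, 317.0]]
[[249.0, 220.0], [353.0, 124.0], [450.0, 236.0], [348.0, 317.0]]
0.81 [366.2, 214.6] [[452, 207], [446, 236], [347, 315], [247, 218], [254, 199], [339, 120], [380, 122]]
0.59 [368.5, 213.6] [[452, 208], [446, 236], [347, 315], [248, 220], [256, 197], [339, 121], [381, 123]]
0.57 [348.2, 270.8] [[364, 289], [333, 263], [328, 245], [356, 264]]
[array([-4.37, 12.22, 12.43]), ('closeax deg', np.float64(58.0)), ('wz(tool, rad)', np.float64(-0.768)), ('z', array([ 0., -0., -1.]))]
```

```bash
python3 - <<'E'
from h import *
g=get_image("wrist");q=np.array([.5845,.0645,1.78])
# sample floor brightness map in bin frame at z=.012
for b in (.055,.037,.02,-.02,-.037,-.055):
    P=[[*binpt(q,a,b),.012] for a in np.arange(-.055,.056,.01)]
    print(b,[int(g["image"][int(r),int(c)].mean()) for c,r in proj(g,P)])
im=cv2.imread("pics/w11.png")
for d in silhouettes("wrist","cassette1_mid"):
    y,x=np.nonzero(d["pixels"]); print(d["conf"],d["centre"],x.min(),x.max(),y.min(),y.max())
E
```

```text
0.055 [77, 78, 118, 215, 217, 226, 226, 226, 226, 146, 147, 143]
0.037 [83, 117, 119, 213, 97, 166, 147, 162, 226, 143, 142, 139]
0.02 [115, 114, 117, 211, 212, 222, 222, 225, 225, 140, 139, 139]
-0.02 [108, 110, 90, 44, 45, 48, 48, 49, 131, 135, 134, 133]
-0.037 [112, 136, 108, 99, 105, 110, 122, 126, 130, 129, 130, 128]
-0.055 [108, 143, 105, 112, 106, 93, 92, 111, 101, 88, 100, 106]
0.98 [283.5, 282.2] 271 294 197 367
```

```bash
python3 -m creep '[[[-1.1,3.05,0,0,0,0,0],[-1.1,3.05,0,0,0,0,0],[-1.1,3.05,0,0,0,0,0],[-1.1,3.05,0,0,0,0,0],[0,0,0,0,0,-0.1097,0],[0,0,0,0,0,-0.1097,0],[0,0,0,0,0,-0.1097,0],[0,0,0,0,0,-0.1097,0],[0,0,0,0,0,-0.1097,0],[0,0,0,0,0,-0.1097,0],[0,0,0,0,0,-0.1097,0],[0,0,0,0,0,0,0]]]'; python3 - <<'E'
from h import *
g=get_image("wrist");cv2.imwrite("pics/w14.png",g["image"]);q=np.array([.5845,.0645,1.78])
print(rel([*binpt(q,.03,-.037),.13],q[2]))
for d in silhouettes("wrist","cassette1_mid"):
    y,x=np.nonzero(d["pixels"]); print(d["conf"],d["centre"],x.min(),x.max(),y.min(),y.max(),onz(g,d["centre"],.012))
for z in(.012,.064):
  for b in (.02,-.01,-.02,-.03,-.037,-.045,-.055,-.06):
    P=[[*binpt(q,a,b),z] for a in np.arange(-.06,.061,.01)]
    print(z,b,[int(g["image"][int(r),int(c)].mean()) for c,r in proj(g,P)])
print(proj(g,[[*binpt(q,-.033,b),z] for b in(-.012,-.062) for z in(.004,.064)]))
E
```

```text
clock: 37.08
tool_pos: [0.6149, 0.0991, 0.2544]
tool_rot: [-0.103, 0.995, -0.0, 0.0]
force: [0.1, -0.0, -0.5]
gripper_width: 0.0073
grip_force: 33.7
[array([ 0.  ,  0.22, 12.44]), ('closeax deg', np.float64(101.6)), ('wz(tool, rad)', np.float64(-0.007)), ('z', array([ 0., -0., -1.]))]
0.75 [281.0, 283.3] 271 294 198 367 [0.74210612 0.12407895 0.012     ]
0.012 0.02 [58, 131, 70, 52, 80, 79, 77, 78, 79, 77, 46, 68, 55]
0.012 -0.01 [69, 128, 123, 49, 48, 47, 47, 46, 42, 45, 68, 127, 84]
0.012 -0.02 [62, 131, 159, 67, 113, 112, 111, 114, 49, 113, 116, 136, 71]
0.012 -0.03 [67, 129, 199, 67, 112, 113, 112, 113, 113, 115, 116, 135, 96]
0.012 -0.037 [64, 131, 202, 49, 111, 112, 112, 112, 112, 114, 118, 134, 98]
0.012 -0.045 [73, 130, 203, 51, 112, 111, 112, 111, 112, 113, 118, 134, 98]
0.012 -0.055 [62, 130, 204, 66, 109, 108, 111, 113, 111, 113, 111, 131, 92]
0.012 -0.06 [61, 73, 202, 68, 51, 50, 50, 50, 52, 54, 56, 69, 58]
0.064 0.02 [89, 55, 130, 68, 64, 74, 72, 71, 70, 63, 45, 68, 46]
0.064 -0.01 [82, 59, 129, 82, 70, 112, 112, 110, 58, 110, 117, 135, 44]
0.064 -0.02 [81, 59, 131, 204, 67, 110, 111, 113, 114, 114, 122, 137, 50]
0.064 -0.03 [79, 59, 131, 206, 63, 112, 113, 113, 112, 113, 126, 135, 54]
0.064 -0.037 [90, 57, 130, 205, 73, 114, 112, 112, 113, 115, 117, 136, 53]
0.064 -0.045 [85, 59, 90, 203, 69, 71, 57, 53, 80, 94, 77, 92, 56]
0.064 -0.055 [82, 59, 58, 205, 49, 48, 49, 45, 59, 69, 50, 53, 56]
0.064 -0.06 [89, 62, 58, 190, 52, 49, 46, 47, 64, 69, 50, 55, 58]
[[225.82063222 149.76406201]
 [216.0634738  157.99227241]
 [227.94756492 195.11186953]
 [218.94623388 210.48005282]]
```

Brightness sampling in the bin frame shows cassette 2 standing at x = −33 mm and the place for cassette 3 (x = +30 mm) free.

```bash
python3 -m creep '[[[0,0.2,3,0,0,0,0],[0,0,4,0,0,0,0],[0,0,4,0,0,0,0],[0,0,4,0,0,0,0],[0,0,3,0,0,0,0],[0,0,2.4,0,0,0,0],[0,0,1,0,0,0,0],[0,0,0,0,0,0,0]]]' && python3 -m creep '[[[0,0,0,0,0,0,0.25],[0,0,0,0,0,0,0.25],[0,0,0,0,0,0,0.25],[0,0,-3,0,0,0,0.25],[0,0,-4,0,0,0,0.25],[0,0,-4,0,0,0,0.5],[0,0,-4,0,0,0,0.5],[0,0,-4,0,0,0,0.5],[0,0,-1,0,0,0,0.5],[0,0,0,0,0,0,0.5]]]'; python3 - <<'E'
from h import *
s=state();print(np.round(s["joints"],2))
g=get_image("wrist");cv2.imwrite("pics/w15.png",g["image"]);q=np.array([.5845,.0645,1.78])
for z in(.012,.064):
  for b in (.037,.02,-.02,-.037,-.055):
    P=[[*binpt(q,a,b),z] for a in np.arange(-.06,.061,.01)]
    print(z,b,[int(g["image"][int(r),int(c)].mean()) if 0<=r<420 else -1 for c,r in proj(g,P)])
print(rel([.545,-.221,.22],np.radians(-2)),rel([.545,-.221,.22],np.radians(-62)))
E
```

```text
clock: 37.85
tool_pos: [0.6125, 0.1025, 0.0376]
tool_rot: [-0.103, 0.995, -0.001, -0.003]
force: [-1.0, 0.8, -0.7]
gripper_width: 0.0079
grip_force: 33.7
clock: 38.68
tool_pos: [0.6176, 0.1035, 0.2468]
tool_rot: [-0.103, 0.995, 0.001, 0.006]
force: [0.5, -0.2, -1.5]
gripper_width: 0.0428
grip_force: 0.0
[-0.51  0.36  0.36  1.59 -0.13  1.2   1.66]
0.012 0.037 [65, 133, 134, 127, 82, 82, 57, 57, 80, 79, 46, 65, 51]
0.012 0.02 [60, 134, 73, 63, 82, 81, 79, 80, 80, 78, 48, 61, 52]
0.012 -0.02 [63, 135, 99, 69, 114, 116, 116, 116, 102, 81, 118, 141, 73]
0.012 -0.037 [63, 133, 210, 51, 115, 117, 117, 118, 119, 88, 120, 141, 103]
0.012 -0.055 [64, 132, 210, 72, 102, 104, 107, 111, 113, 204, 109, 130, 85]
0.064 0.037 [79, 55, 133, 136, 86, 50, 59, 49, 78, 80, 48, 71, 46]
0.064 0.02 [75, 56, 133, 73, 62, 71, 69, 67, 64, 64, 47, 69, 48]
0.064 -0.02 [83, 60, 135, 219, 68, 116, 116, 119, 116, 83, 120, 139, 54]
0.064 -0.037 [99, 63, 135, 211, 70, 116, 117, 118, 119, 204, 121, 141, 55]
0.064 -0.055 [93, 63, 62, 210, 52, 53, 50, 51, 55, 191, 56, 58, 63]
[array([ 13.63, -30.29,   2.24]), ('closeax deg', np.float64(101.9)), ('wz(tool, rad)', np.float64(-1.328)), ('z', array([ 0.006,  0.002, -1.   ]))] [array([ 13.63, -30.29,   2.24]), ('closeax deg', np.float64(101.9)), ('wz(tool, rad)', np.float64(-0.281)), ('z', array([ 0.006,  0.002, -1.   ]))]
```

All three cassettes are inside. Now I go back to the knob and turn one click clockwise to park the boss.

```bash
python3 -m creep '[[[1.5,-3.37,0,0,0,0,0.5],[1.5,-3.37,0,0,0,0,0.5],[1.5,-3.37,0,0,0,0,0.5],[1.5,-3.37,0,0,0,0,0.5],[1.5,-3.37,0,0,0,0,0.5],[1.5,-3.37,0,0,0,0,0.5],[1.5,-3.37,0,0,0,0,0.5],[1.5,-3.37,0,0,0,0,0.5],[1.6,-3.3,0,0,0,0,0.5],[0,0,0,0,0,0.113,0.5],[0,0,0,0,0,0.113,0.5],[0,0,0,0,0,0.113,0.5]]]' && python3 -m creep '[[[0,0,0,0,0,0.113,0.5],[0,0,0,0,0,0.113,0.5],[0,0,0,0,0,0.113,0.5],[0,0,0,0,0,0.113,0.5],[0,0,0,0,0,0.113,0.5],[0,0,0,0,0,0.113,0.5],[0,0,0,0,0,0.113,0.5],[0,0,0,0,0,0.113,0.5],[0,0,0,0,0,0.113,0.5],[0,0,0,0,0,0.113,0.5],[0,0,0,0,0,0.113,0.5],[0,0,0,0,0,0.113,0.5]]]' && python3 -m creep '[[[0,0,0,0,0,0.113,0.5],[0,0,0,0,0,0,0.5],[0,0,0,0,0,0,0.5]]]'; python3 - <<'E'
from h import *
s=state();print(rel([.545,-.221,.136],np.radians(-2)),np.round(s["joints"],2))
E
```

```text
clock: 39.73
tool_pos: [0.5423, -0.2216, 0.2385]
tool_rot: [0.07, 0.998, 0.0, -0.001]
force: [0.3, 1.2, -0.1]
gripper_width: 0.0424
grip_force: 0.0
clock: 40.73
tool_pos: [0.5428, -0.2203, 0.2385]
tool_rot: [0.679, 0.734, -0.001, -0.001]
force: [0.2, -0.3, -0.1]
gripper_width: 0.0426
grip_force: 0.0
clock: 40.98
tool_pos: [0.5431, -0.2204, 0.2388]
tool_rot: [0.717, 0.698, -0.001, -0.001]
force: [-0.4, 0.4, -0.6]
gripper_width: 0.0432
grip_force: 0.0
[array([-0.06,  0.22, 10.28]), ('closeax deg', np.float64(-1.5)), ('wz(tool, rad)', np.float64(0.008)), ('z', array([-0.002,  0.   , -1.   ]))] [-0.35  0.39  0.87  1.7  -0.31  1.2   0.57]
```

```bash
python3 -m creep '[[[-0.06,0.2,3,0,0,0.008,0.5],[0,0,3,0,0,0,0.5],[0,0,3,0,0,0,0.5],[0,0,1.3,0,0,0,0.5],[0,0,0,0,0,0,0.5],[0,0,0,0,0,0,0],[0,0,0,0,0,0,0],[0,0,0,0,0,0,0],[0,0,0,0,0,0,0],[0,0,0,0,0,0,0],[0,0,0,0,0,0,0]]]' 50 && python3 -m creep '[[[0,0,0,0,0,0.1164,0],[0,0,0,0,0,0.1164,0],[0,0,0,0,0,0.1164,0],[0,0,0,0,0,0.1164,0],[0,0,0,0,0,0.1164,0],[0,0,0,0,0,0.1164,0],[0,0,0,0,0,0.1164,0],[0,0,0,0,0,0.1164,0],[0,0,0,0,0,0.1164,0],[0,0,0,0,0,0,0],[0,0,0,0,0,0,0]]]' && python3 -m creep '[[[0,0,0,0,0,0,0.4],[0,0,0,0,0,0,0.4],[0,0,0,0,0,0,0.4],[0,0,-3,0,0,0,0.4],[0,0,-4,0,0,0,0.4],[0,0,-4,0,0,0,0.4],[0,0,-3,0,0,0,0.4],[0,0,0,0,0,0,0.4]]]'; python3 - <<'E'
from h import *
s=state();print(rel([.545,-.221,.267],np.radians(-62)),np.round(s["joints"],2))
g=get_image("wrist");cv2.imwrite("pics/w16.png",g["image"])
q=lambda a,r,z:[.545+r*np.cos(np.radians(a)),-.221+r*np.sin(np.radians(a)),z]
for a in(28,88,148,208,268,328):
    print(a,[[int(g["image"][int(v),int(c)].mean()) for c,v in proj(g,[q(a+d/ .1*0,.1,z) for d in(0,)])] for z in(.045,.07,.097)],
      [int(g["image"][int(v),int(c)].mean()) for c,v in proj(g,[q(a+d,.1,.09) for d in(-8,-5,0,5,8)])])
E
```

```text
clock: 41.9
tool_pos: [0.5459, -0.2223, 0.1391]
tool_rot: [0.72, 0.694, 0.001, 0.001]
force: [-3.8, 0.2, 6.7]
gripper_width: 0.0108
grip_force: 51.8
clock: 42.82
tool_pos: [0.5431, -0.2205, 0.139]
tool_rot: [0.971, 0.241, -0.002, -0.003]
force: [-11.3, 5.8, 15.6]
gripper_width: 0.0106
grip_force: 53.0
clock: 43.48
tool_pos: [0.549, -0.2242, 0.284]
tool_rot: [0.971, 0.241, 0.005, 0.004]
force: [0.3, -0.8, 0.5]
gripper_width: 0.0344
grip_force: 0.0
[array([-0.22, -0.49,  1.69]), ('closeax deg', np.float64(-62.2)), ('wz(tool, rad)', np.float64(-0.003)), ('z', array([ 0.012, -0.005, -1.   ]))] [-0.53  0.49  1.19  1.64 -0.47  1.33 -0.34]
28 [[182], [184], [184]] [184, 184, 184, 183, 184]
88 [[74], [97], [158]] [80, 130, 154, 151, 156]
148 [[179], [103], [55]] [51, 177, 49, 165, 96]
208 [[89], [91], [91]] [71, 58, 65, 69, 96]
268 [[73], [90], [180]] [154, 171, 166, 127, 102]
328 [[119], [161], [162]] [160, 161, 162, 166, 166]
```

```bash
python3 - <<'E'
from h import *
g=get_image("wrist")
q=lambda a,r,z:[.545+r*np.cos(np.radians(a)),-.221+r*np.sin(np.radians(a)),z]
for a in(28,88,148,208,268,328):
    print(a,[int(g["image"][int(v),int(c)].mean()) for c,v in proj(g,[q(a,r,.06) for r in np.arange(.06,.135,.005)])])
print([(d["conf"],d["centre"]) for d in spot_in("wrist","turret_boss")],np.round(proj(g,[q(a,.1,.078) for a in(28,208)])),[(d["conf"],d["centre"]) for d in spot_in("wrist","turret_knob")])
b=get_image("side")
print([(d["conf"],d["centre"]) for d in spot_in("side","turret_boss")],np.round(proj(b,[q(a,.1,.078) for a in(28,88,148,208,268,328)])).tolist(),[(d["conf"],d["centre"]) for d in spot_in("side","cassette1_mid")])
c=b["image"][180:400,240:440];print(c.shape)
for a in(28,88,148,208,268,328): print(a,[int(b["image"][int(v),int(cc)].mean()) for cc,v in proj(b,[q(a,.1,z) for z in(.045,.05,.06,.07,.08,.09,.1)])])
E
```

```text
28 [177, 176, 180, 179, 179, 89, 56, 65, 185, 185, 186, 185, 184, 182, 185, 184]
88 [156, 156, 66, 106, 158, 162, 82, 73, 74, 129, 176, 184, 183, 51, 58, 178]
148 [100, 50, 42, 127, 151, 158, 165, 149, 159, 163, 173, 153, 61, 43, 59, 179]
208 [75, 34, 32, 88, 65, 63, 72, 90, 90, 92, 91, 65, 86, 95, 96, 130]
268 [108, 47, 63, 154, 158, 162, 85, 70, 79, 161, 120, 181, 184, 181, 78, 65]
328 [167, 133, 54, 139, 131, 71, 65, 63, 125, 165, 171, 152, 74, 51, 82, 63]
[(0.67, [276.0, 176.0])] [[277.  74.]
 [278. 278.]] [(0.84, [274.6, 175.9])]
[(0.7, [335.5, 314.9])] [[344.0, 264.0], [297.0, 273.0], [284.0, 307.0], [327.0, 338.0], [384.0, 326.0], [387.0, 287.0]] []
(220, 200, 3)
28 [127, 108, 64, 36, 30, 133, 112]
88 [16, 16, 17, 90, 216, 214, 180]
148 [17, 33, 16, 180, 179, 89, 72]
208 [70, 71, 78, 37, 18, 27, 93]
268 [16, 15, 16, 67, 214, 135, 215]
328 [16, 18, 17, 128, 212, 218, 137]
```

Pixel profiles confirm the boss at 28°, where there is no holder edge and the dark core sits at r ≈ 90 mm; the other five stations are empty holders. Now I locate the rail.

```bash
python3 - <<'E'
from h import *
for n in("top","side"):
    g=get_image(n)
    for d in silhouettes(n,"rail_top")[:2]:
        p=d["pixels"].astype(np.uint8);h=cv2.convexHull(np.argwhere(p)[:,::-1].astype(np.int32))
        ap=cv2.approxPolyDP(h,3,True)[:,0]; print(n,round(d["conf"],2),d["centre"],p.sum(),ap.tolist())
    r=(slice(205,330),slice(100,180)) if n=="top" else (slice(130,260),slice(50,200))
    gr=cv2.cvtColor(g["image"],cv2.COLOR_BGR2GRAY)[r]
    L=cv2.HoughLinesP(cv2.Canny(gr,40,100),1,np.pi/360,25,minLineLength=35,maxLineGap=4)
    if L is not None:
        for l in L[:,0]: print("  ",(l+np.array([r[1].start,r[0].start]*2)).tolist())
g=get_image("top")
print("base/top of candidate", [np.round(onz(g,p,z),3).tolist() for p,z in(((142,268),.15),)])
# brightness profile in top across panel at mid: columns 110..175 on row 268
print([int(v) for v in g["image"][262,112:172].mean(1)]); print([int(v) for v in g["image"][290,112:172].mean(1)])
E
```

```text
top 0.74 [141.3, 268.2] 3351 [[162, 223], [157, 308], [122, 319], [128, 222]]
   [150, 309, 157, 232]
   [157, 310, 163, 225]
   [130, 273, 133, 230]
   [121, 319, 129, 223]
   [153, 310, 159, 242]
   [136, 312, 141, 253]
   [150, 270, 154, 233]
side 0.78 [118.6, 189.1] 8435 [[182, 208], [87, 246], [74, 231], [58, 170], [164, 139]]
side 0.53 [338.1, 314.6] 9721 [[404, 311], [396, 351], [368, 368], [347, 371], [318, 368], [292, 355], [280, 345], [267, 321], [270, 303], [285, 274], [338, 257], [401, 294]]
   [74, 189, 169, 158]
   [91, 240, 165, 210]
   [87, 248, 182, 210]
   [58, 170, 162, 139]
   [75, 192, 169, 161]
   [75, 170, 157, 146]
   [91, 238, 181, 202]
   [55, 160, 122, 139]
   [123, 146, 173, 130]
   [75, 168, 157, 144]
   [57, 168, 123, 149]
   [50, 148, 104, 132]
   [84, 245, 172, 210]
   [165, 139, 178, 211]
   [61, 184, 81, 243]
   [85, 247, 184, 207]
   [92, 237, 147, 215]
   [65, 152, 100, 142]
base/top of candidate [[0.484, 0.399, 0.15]]
[156, 155, 156, 157, 155, 156, 156, 156, 155, 156, 155, 155, 150, 130, 93, 59, 57, 70, 59, 39, 25, 23, 25, 27, 21, 18, 23, 32, 69, 102, 103, 61, 35, 26, 33, 31, 30, 38, 50, 80, 97, 96, 78, 54, 55, 62, 76, 94, 96, 121, 152, 156, 158, 159, 157, 157, 155, 155, 156, 157]
[159, 155, 159, 157, 158, 156, 156, 156, 158, 155, 143, 112, 79, 54, 66, 68, 51, 37, 28, 27, 25, 23, 30, 30, 31, 41, 82, 117, 109, 63, 31, 30, 33, 36, 35, 43, 58, 77, 96, 98, 79, 55, 56, 73, 100, 101, 111, 150, 157, 157, 158, 159, 160, 158, 158, 158, 155, 156, 156, 155]
```

```bash
python3 - <<'E'
from h import *
b=get_image("side");a=get_image("top")
S=[onz(b,p,.15) for p in((74.5,190.5),(169.5,159.7))]
print("side",np.round(S,3),np.linalg.norm(S[1]-S[0]),np.degrees(np.arctan2(*(S[1]-S[0])[[1,0]])))
T=[onz(a,p,.15) for p in((141.7,262),(139.5,290))]
print("top",np.round(T,3),np.degrees(np.arctan2(*(T[0]-T[1])[[1,0]])))
# rail ends in top: bright line tracking
rows=range(225,320);xs=[]
for r in rows:
    w=a["image"][r,132:148].mean(1); i=int(w.argmax()); xs.append((r,132+i,int(w[i])))
print([x for x in xs if x[0]%6==0])
P=[onz(b,p,.2) for p in((58,170),(162,139))];print("panel top?",np.round(P,3),np.linalg.norm(P[1]-P[0]))
d=np.array([(r,c) for r,c,v in xs if v>75]);print(d.min(0),d.max(0),np.polyfit(d[:,0],d[:,1],1))
E
```

```text
side [[0.356 0.411 0.15 ]
 [0.608 0.391 0.15 ]] 0.2532437034392148 -4.484183848525119
top [[0.501 0.4   0.15 ]
 [0.42  0.406 0.15 ]] -4.703431376778911
[(228, 139, 104), (234, 144, 98), (240, 143, 117), (246, 143, 104), (252, 142, 117), (258, 142, 102), (264, 141, 114), (270, 141, 103), (276, 140, 112), (282, 140, 101), (288, 139, 119), (294, 139, 100), (300, 138, 119), (306, 138, 103), (312, 140, 154), (318, 141, 157)]
panel top? [[0.342 0.438 0.2  ]
 [0.614 0.421 0.2  ]] 0.27198785187899965
[228 134] [319 147] [-5.97151796e-02  1.57147319e+02]
```

The rail top found in both views agrees: centre ≈ (0.482, 0.401), with the panel normal at 85.4°. I go over the bin, with the closing axis along the bin's y.

```bash
python3 - <<'E'
from h import *
q=np.array([.5845,.0645,1.78]);print(rel([*q[:2],.25],q[2]-np.pi/2))
E
```

```text
[array([ 16.78, -23.48,   2.69]), ('closeax deg', np.float64(-62.2)), ('wz(tool, rad)', np.float64(-1.294)), ('z', array([-0.,  0., -1.]))]
```

```bash
python3 -m creep '[[[2.1,-2.94,0,0,0,0,0.4],[2.1,-2.94,0,0,0,0,0.4],[2.1,-2.94,0,0,0,0,0.4],[2.1,-2.94,0,0,0,0,0.4],[2.1,-2.94,0,0,0,0,0.4],[2.1,-2.94,0,0,0,0,0.4],[2.1,-2.94,0,0,0,0,0.4],[2.1,-2.94,0,0,0,0,0.4],[0,0,1,0,0,-0.1176,0.4],[0,0,1,0,0,-0.1176,0.4],[0,0,0.7,0,0,-0.1176,0.4],[0,0,0,0,0,-0.1176,0.4]]]' && python3 -m creep '[[[0,0,0,0,0,-0.1176,0.4],[0,0,0,0,0,-0.1176,0.4],[0,0,0,0,0,-0.1176,0.4],[0,0,0,0,0,-0.1176,0.4],[0,0,0,0,0,-0.1176,0.4],[0,0,0,0,0,-0.1176,0.4],[0,0,0,0,0,-0.1176,0.4],[0,0,0,0,0,0,0.4],[0,0,0,0,0,0,0.4]]]'; python3 - <<'E'
from h import *
s=state();q=np.array([.5845,.0645,1.78]);print(rel([*q[:2],.062],q[2]-np.pi/2),np.round(s["joints"],2))
g=get_image("wrist");cv2.imwrite("pics/w17.png",g["image"])
P=[[*binpt(q,a*.065,b*.073),.065] for a,b in((-1,1),(1,1),(1,-1),(-1,-1))]; print(np.round(proj(g,P)).tolist())
print("grip",proj(g,[*q[:2],.092]))
for t in("bin","bin_grip","bin_lip"):
  for d in silhouettes("wrist",t)[:2]:
    p=d["pixels"].astype(np.uint8);h=cv2.convexHull(np.argwhere(p)[:,::-1].astype(np.int32)); print(t,round(d["conf"],2),d["centre"],cv2.approxPolyDP(h,4,True)[:,0].tolist())
gr=cv2.cvtColor(g["image"],cv2.COLOR_BGR2GRAY)
P=proj(g,[[*binpt(q,a,b),.092] for a in (0,.015,-.015) for b in np.arange(-.02,.021,.002)]).reshape(3,-1,2)
for r in P: print([int(gr[int(v),int(c)]) if v<420 else -1 for c,v in r])
E
```

```text
clock: 45.18
tool_pos: [0.5835, 0.0655, 0.2485]
tool_rot: [0.886, 0.463, -0.001, -0.0]
force: [0.6, -0.6, -0.1]
gripper_width: 0.0339
grip_force: 0.0
clock: 45.93
tool_pos: [0.5845, 0.0648, 0.2502]
tool_rot: [0.631, 0.776, 0.0, -0.0]
force: [0.4, 0.3, -0.2]
gripper_width: 0.0341
grip_force: 0.0
[array([-4.000e-02, -1.000e-02,  1.882e+01]), ('closeax deg', np.float64(11.8)), ('wz(tool, rad)', np.float64(-0.004)), ('z', array([ 0.   ,  0.001, -1.   ]))] [-0.86  0.39  0.9   1.68 -0.32  1.23  0.31]
[[207.0, 252.0], [198.0, 113.0], [366.0, 112.0], [358.0, 251.0]]
grip [[282.27622036 192.86628349]]
bin 0.74 [249.1, 309.1] [[325, 385], [229, 386], [81, 344], [131, 291], [172, 277], [207, 274], [257, 285], [290, 306], [318, 345]]
bin 0.57 [283.0, 163.2] [[344, 88], [364, 112], [356, 250], [206, 251], [196, 113], [217, 89]]
bin_grip 0.8 [283.4, 169.7] [[344, 88], [364, 114], [356, 250], [208, 251], [197, 114], [216, 90]]
bin_lip 0.71 [285.3, 166.7] [[343, 89], [364, 112], [356, 250], [207, 251], [196, 114], [216, 89]]
[108, 109, 109, 107, 87, 66, 60, 63, 59, 52, 49, 50, 49, 47, 49, 49, 50, 80, 82, 83, 82]
[112, 111, 111, 109, 78, 51, 50, 51, 70, 104, 111, 105, 99, 74, 49, 48, 59, 76, 83, 82, 82]
[73, 74, 72, 71, 71, 88, 104, 107, 85, 60, 51, 50, 51, 50, 51, 92, 105, 106, 106, 109, 118]
```

The bin mask matches the predicted rim corners within 2 px. I descend and grip the tab.

```bash
python3 -m creep '[[[0,0,4,0,0,0,0.4],[0,0,4,0,0,0,0.4],[0,0,4,0,0,0,0.4],[0,0,3.5,0,0,0,0.4],[0,0,2.2,0,0,0,0.4],[0,0,1.1,0,0,0,0.4],[0,0,0,0,0,0,0.1],[0,0,0,0,0,0,0],[0,0,0,0,0,0,0],[0,0,0,0,0,0,0],[0,0,0,0,0,0,0]]]' 70 && python3 -m creep '[[[0,0,-1,0,0,0,0],[0,0,-2,0,0,0,0],[0,0,-2,0,0,0,0],[0,0,-3,0,0,0,0],[0,0,-3,0,0,0,0],[0,0,-3,0,0,0,0],[0,0,-2,0,0,0,0],[0,0,0,0,0,0,0],[0,0,0,0,0,0,0]]]'; python3 - <<'E'
from h import *
s=state();print(s["force"],s["gripper_width"],np.round(s["joints"],2))
u=np.array([np.cos(np.radians(85.4)),np.sin(np.radians(85.4))])
c=np.array([.482,.401])-.073*u
print(c,rel([*(c-.09*u),.222],np.radians(-4.6)))
E
```

```text
clock: 47.05
tool_pos: [0.585, 0.0652, 0.063]
tool_rot: [0.63, 0.777, 0.001, 0.0]
force: [1.3, -0.2, -4.6]
gripper_width: 0.009
grip_force: 68.2
clock: 47.8
tool_pos: [0.5849, 0.0649, 0.2233]
tool_rot: [0.63, 0.777, 0.001, 0.001]
force: [-0.3, 0.0, -5.4]
gripper_width: 0.0087
grip_force: 68.6
[-0.33346558  0.01715228 -5.38527642] 0.00872078470785451 [-0.85  0.41  0.89  1.72 -0.35  1.17  0.34]
[0.47614548 0.32823514] [array([19.38, -7.75,  0.12]), ('closeax deg', np.float64(11.9)), ('wz(tool, rad)', np.float64(0.289)), ('z', array([ 0.002,  0.001, -1.   ]))]
```

```bash
python3 -m creep '[[[1.5,-0.6,0,0,0,0,0],[2.5,-1,0,0,0,0,0],[2.8,-1.12,0,0,0,0,0],[2.8,-1.12,0,0,0,0,0],[2.8,-1.12,0,0,0,0,0],[2.8,-1.12,0,0,0,0,0],[2.2,-0.87,0,0,0,0,0],[2,-0.8,0,0,0,0,0],[0,0,0,0,0,0.097,0],[0,0,0,0,0,0.096,0],[0,0,0,0,0,0.096,0],[0,0,0,0,0,0,0]]]'; python3 - <<'E'
from h import *
s=state();print(s["force"],s["gripper_width"],np.round(s["joints"],2))
g=get_image("wrist");cv2.imwrite("pics/w18.png",g["image"]);gr=cv2.cvtColor(g["image"],cv2.COLOR_BGR2GRAY)
u=np.array([np.cos(np.radians(85.4)),np.sin(np.radians(85.4))]);v=np.array([-u[1],u[0]]);R0=np.array([.482,.401]);c=R0-.073*u
print(rel([*c,.222],np.radians(-4.6)))
# rail expected in wrist image; intensity across rail at 5 points
for t in(-.1,-.07,0,.07,.1):
    off=np.arange(-.02,.0401,.002)
    print(t,[int(gr[int(y),int(x)]) if 0<=y<420 and 0<=x<560 else -1 for x,y in proj(g,[[*(R0+o*u+t*v),.15] for o in off])])
p,r=tool();cc=p[:2];yy=r.apply([1,0,0])[:2];print("lip px",proj(g,[[*(cc+a*yy),p[2]-.063+.063] for a in(.065,.085)]),"rail px",proj(g,[*R0,.15]))
E
```

```text
clock: 48.8
tool_pos: [0.4668, 0.2382, 0.22]
tool_rot: [0.735, 0.678, -0.002, -0.0]
force: [0.9, 0.6, -4.7]
gripper_width: 0.0084
grip_force: 70.2
[ 0.87463954  0.63787312 -4.68550427] 0.00843549634189619 [-1.35  0.29  0.96  1.86 -0.26  1.13 -0.38]
[array([ 9.05,  0.2 , -0.19]), ('closeax deg', np.float64(-4.5)), ('wz(tool, rad)', np.float64(0.002)), ('z', array([-0.003, -0.002, -1.   ]))]
-0.1 [-1, -1, -1, -1, -1, -1, -1, -1, -1, -1, -1, -1, -1, -1, -1, -1, -1, -1, -1, -1, -1, -1, -1, -1, -1, -1, -1, -1, -1, -1, -1]
-0.07 [-1, -1, -1, -1, -1, -1, -1, -1, -1, -1, -1, -1, -1, -1, -1, -1, -1, -1, -1, -1, -1, -1, -1, -1, -1, -1, -1, -1, -1, -1, -1]
0 [-1, -1, -1, -1, -1, -1, -1, -1, -1, -1, -1, -1, -1, -1, -1, -1, -1, -1, -1, -1, -1, -1, -1, -1, -1, -1, -1, -1, -1, -1, -1]
0.07 [-1, -1, -1, -1, -1, -1, -1, -1, -1, -1, -1, -1, -1, -1, -1, -1, -1, -1, -1, -1, -1, -1, -1, -1, -1, -1, -1, -1, -1, -1, -1]
0.1 [-1, -1, -1, -1, -1, -1, -1, -1, -1, -1, -1, -1, -1, -1, -1, -1, -1, -1, -1, -1, -1, -1, -1, -1, -1, -1, -1, -1, -1, -1, -1]
lip px [[282.57469114 125.54323765]
 [282.43539133  69.38140135]] rail px [[286.71014106 -91.59653739]]
```

```bash
python3 -m creep '[[[2.5,0.2,0,0,0,0,0],[3,0,0,0,0,0,0],[0,0,0,0,0,0,0],[0,0,0,0,0,0,0]]]'; python3 - <<'E'
from h import *
g=get_image("wrist");cv2.imwrite("pics/w19.png",g["image"]);gr=cv2.cvtColor(g["image"],cv2.COLOR_BGR2GRAY)
u=np.array([np.cos(np.radians(85.4)),np.sin(np.radians(85.4))]);v=np.array([-u[1],u[0]]);R0=np.array([.482,.401]);c=R0-.073*u
print(rel([*c,.222],np.radians(-4.6)))
off=np.arange(-.02,.0401,.002);print((off*1000).astype(int).tolist())
for t in(-.1,-.07,-.03,0,.03,.07,.1):
    print(t,[int(gr[int(y),int(x)]) if 0<=y<420 and 0<=x<560 else -1 for x,y in proj(g,[[*(R0+o*u+t*v),.15] for o in off])])
p,r=tool();cc=p[:2];yy=r.apply([1,0,0])[:2];print("lip px",proj(g,[[*(cc+a*yy),p[2]] for a in(.065,.085)]),"rail px",proj(g,[[*(R0+t*v),.15] for t in(-.1,0,.1)]))
print("col 285 top rows",gr[0:100:2,285].tolist()); print("col 150",gr[0:100:2,150].tolist()); print("col 420",gr[0:100:2,420].tolist())
E
```

```text
clock: 49.18
tool_pos: [0.4738, 0.2955, 0.2207]
tool_rot: [0.733, 0.68, -0.001, -0.0]
force: [-0.0, -1.1, -4.7]
gripper_width: 0.0087
grip_force: 70.2
[array([ 3.48, -0.06, -0.12]), ('closeax deg', np.float64(-4.4)), ('wz(tool, rad)', np.float64(0.003)), ('z', array([-0.002, -0.002, -1.   ]))]
[-20, -18, -16, -14, -12, -10, -8, -6, -4, -2, 0, 1, 3, 5, 7, 9, 11, 13, 15, 17, 19, 21, 23, 25, 27, 29, 31, 33, 35, 37, 39]
-0.1 [235, 235, 235, 233, 235, 234, 206, 67, 75, 175, 186, 138, 61, 60, 56, 59, 58, 53, 52, 49, -1, -1, -1, -1, -1, -1, -1, -1, -1, -1, -1]
-0.07 [148, 145, 147, 141, 148, 59, 58, 56, 79, 177, 188, 155, 50, 56, 51, 41, 43, 40, 38, 39, -1, -1, -1, -1, -1, -1, -1, -1, -1, -1, -1]
-0.03 [155, 156, 154, 136, 160, 70, 58, 57, 60, 163, 185, 174, 52, 55, 51, 43, 40, 40, 41, 37, -1, -1, -1, -1, -1, -1, -1, -1, -1, -1, -1]
0 [156, 157, 155, 132, 153, 66, 56, 57, 62, 167, 186, 169, 59, 54, 54, 42, 38, 40, 40, 36, -1, -1, -1, -1, -1, -1, -1, -1, -1, -1, -1]
0.03 [149, 150, 148, 76, 138, 79, 53, 52, 53, 149, 182, 179, 78, 52, 52, 39, 39, 39, 36, 37, -1, -1, -1, -1, -1, -1, -1, -1, -1
[... 465 characters left out ...]
s [40, 38, 37, 40, 37, 41, 40, 42, 43, 42, 48, 55, 56, 54, 52, 59, 117, 169, 183, 184, 182, 167, 115, 62, 55, 56, 56, 54, 57, 67, 125, 162, 150, 137, 129, 155, 156, 157, 156, 156, 157, 156, 157, 157, 157, 157, 156, 156, 156, 158]
col 150 [35, 37, 36, 37, 35, 36, 36, 37, 36, 46, 51, 53, 53, 51, 54, 111, 170, 185, 185, 181, 168, 119, 60, 51, 51, 53, 54, 53, 58, 104, 148, 151, 123, 87, 110, 138, 139, 140, 140, 138, 141, 140, 140, 139, 140, 141, 140, 140, 141, 141]
col 420 [38, 38, 38, 41, 40, 38, 41, 40, 41, 42, 43, 49, 53, 56, 54, 51, 62, 126, 175, 185, 186, 184, 165, 109, 65, 57, 58, 57, 59, 56, 68, 109, 136, 139, 143, 146, 146, 148, 146, 145, 147, 147, 147, 147, 147, 146, 147, 147, 148, 148]
```

The rail sits within 1 mm of the estimate. The lip edge shows about 4 mm farther out than predicted, so I check that against the earlier hover view.

```bash
python3 - <<'E'
from h import *
g=get_image("wrist");gr=cv2.cvtColor(g["image"],cv2.COLOR_BGR2GRAY)
K,r,t=cam(g);M=cv2.Rodrigues(r)[0];p,rt=tool();Rt=rt.as_matrix()
Mt=M@Rt; tt=M@p+t   # tool->cam
def tp(P): return cv2.projectPoints(np.array(P,float).reshape(-1,3),cv2.Rodrigues(Mt)[0],tt,K,None)[0][:,0]
# bin in tool frame: grip origin; z_tool = down. underside at +.063
def bp(x,y,z): return [x,-y*0+ y,.063-z]
# w17: tool at .2502, bin on bench -> rim z=.065 -> tool z=.1852 ; find lip edge x for row 88.5
for nm,zt,rows in(("w17 rim/lip",.1852,(88.5,112.5,251)),("now",-.002,(61,66,131))):
    xs=np.arange(-.09,.12,.001); pr=tp([[x,0,zt] for x in xs])[:,1]
    print(nm,[(r_,round(float(np.interp(-r_,-pr[::1],xs)) if pr[0]>pr[-1] else 0,4)) for r_ in rows])
for c in(200,285,370): print(c,gr[52:150:2,c].tolist())
E
```

```text
w17 rim/lip [(88.5, 0.0853), (112.5, 0.0656), (251, -0.0641)]
now [(61, 0.0886), (66, 0.087), (131, 0.0641)]
200 [54, 64, 129, 147, 132, 101, 65, 65, 111, 145, 144, 144, 144, 146, 145, 146, 145, 144, 145, 145, 145, 146, 147, 146, 146, 146, 145, 145, 144, 146, 146, 146, 145, 145, 144, 145, 143, 145, 144, 143, 144, 144, 144, 143, 144, 143, 142, 143, 143]
285 [55, 58, 100, 159, 159, 143, 117, 72, 117, 153, 156, 156, 155, 154, 157, 156, 156, 157, 156, 157, 157, 157, 156, 156, 156, 156, 154, 156, 156, 155, 157, 156, 155, 155, 155, 155, 155, 155, 154, 154, 155, 153, 153, 153, 152, 152, 152, 153, 152]
370 [54, 56, 74, 141, 157, 141, 114, 72, 115, 151, 152, 152, 152, 151, 152, 153, 152, 153, 152, 153, 152, 153, 152, 152, 153, 152, 152, 152, 151, 150, 151, 152, 151, 151, 151, 150, 148, 151, 152, 151, 149, 150, 150, 150, 149, 149, 149, 150, 149]
```

The lip's dark edge line at row 67 corresponds to 86 mm, so the grip offset is about 1 mm and good enough. I move over the rail.

```bash
python3 -m creep '[[[1.2,0,0,0,0,0.003,0],[1.4,0,0,0,0,0,0],[0.8,0,0,0,0,0,0],[0,0,0,0,0,0,0],[0,0,0,0,0,0,0],[0,0,0,0,0,0,0]]]'; python3 - <<'E'
from h import *
print(rel([.4762,.3281,.152],np.radians(-4.5)),state()["force"])
E
```

```text
clock: 49.78
tool_pos: [0.4777, 0.3268, 0.222]
tool_rot: [0.736, 0.677, -0.0, 0.0]
force: [0.4, 0.3, -4.9]
gripper_width: 0.0089
grip_force: 70.2
[array([ 0.13, -0.16,  7.  ]), ('closeax deg', np.float64(-4.8)), ('wz(tool, rad)', np.float64(-0.005)), ('z', array([-0.   , -0.001, -1.   ]))] [ 0.42353564  0.28251782 -4.8665349 ]
```

```bash
python3 -m creep '[[[0.05,0,1,0,0,0,0],[0,0,1,0,0,0,0],[0,0,1,0,0,0,0],[0,0,1,0,0,0,0],[0,0,1,0,0,0,0],[0,0,0.7,0,0,0,0],[0,0,0.5,0,0,0,0],[0,0,0,0,0,0,0],[0,0,0,0,0,0,0]]]'; python3 - <<'E'
from h import *
print(rel([.4762,.3281,.152],np.radians(-4.5)),state()["force"],state()["wrist_torque"])
E
```

```text
clock: 50.53
tool_pos: [0.4779, 0.3277, 0.1599]
tool_rot: [0.736, 0.677, -0.0, 0.0]
force: [-0.2, 0.4, -4.2]
gripper_width: 0.0089
grip_force: 70.2
[array([ 0.03, -0.17,  0.79]), ('closeax deg', np.float64(-4.8)), ('wz(tool, rad)', np.float64(-0.005)), ('z', array([ 0., -0., -1.]))] [-0.21890886  0.38026114 -4.22013998] [ 0.01020214 -0.02367217 -0.02731998]
```

```bash
python3 -m creep '[[[0,0,0.3,0,0,0,0],[0,0,0.3,0,0,0,0],[0,0,0.2,0,0,0,0],[0,0,0,0,0,0,0],[0,0,0.1,0,0,0,0],[0,0,0,0,0,0,0],[0,0,0,0,0,0,0]]]'; python3 - <<'E'
from h import *
print(state()["force"],state()["wrist_torque"])
E
```

```text
clock: 51.12
tool_pos: [0.4778, 0.3278, 0.1515]
tool_rot: [0.736, 0.677, 0.0, -0.0]
force: [-0.6, -0.2, -1.4]
gripper_width: 0.0088
grip_force: 70.7
[-0.55839037 -0.17200525 -1.43835575] [-0.0158603   0.17810529  0.11029193]
```

The rail has taken most of the load, so I settle another millimetre, open, and withdraw upward.

```bash
python3 -m creep '[[[0,0,0.08,0,0,0,0],[0,0,0,0,0,0,0],[0,0,0,0,0,0,0.2],[0,0,0,0,0,0,0.3],[0,0,0,0,0,0,0.3],[0,0,0,0,0,0,0.3],[0,0,0,0,0,0,0.3],[0,0,-1,0,0,0,0.3],[0,0,-2,0,0,0,0.3],[0,0,-3,0,0,0,0.3],[0,0,-4,0,0,0,0.3],[0,0,-4,0,0,0,0.3]]]' 20 && python3 -m creep '[[[-2,0,-3,0,0,0,0.4],[-3,0,-2,0,0,0,0.4],[-3,0,0,0,0,0,0.4],[0,0,0,0,0,0,0.4],[0,0,0,0,0,0,0.4]]]'; python3 - <<'E'
from h import *
g=get_image("wrist");cv2.imwrite("pics/w20.png",g["image"])
q=np.array([.4765,.328,np.radians(85.4)])
print(state()["tool_pos"])
print(np.round(proj(g,[[*binpt(q,a*.065,b*.073),.089+.065] for a,b in((-1,1),(1,1),(1,-1),(-1,-1))])).tolist(),"lip",np.round(proj(g,[[*binpt(q,.085,b),.154] for b in(.055,-.055)])).tolist())
for t in("bin","bin_lip","rail_top"):
  for d in silhouettes("wrist",t)[:2]:
    h=cv2.convexHull(np.argwhere(d["pixels"])[:,::-1].astype(np.int32)); print(t,round(d["conf"],2),np.round(d["centre"]),cv2.approxPolyDP(h,4,True)[:,0].tolist())
for n in("side","top"):
  get_image(n)
  for t in("bin","tube_box","scanner","wipe_jar","cassette1_mid"): print(n,t,[(round(d["conf"],2),np.round(d["centre"]).tolist()) for d in spot_in(n,t)])
E
```

```text
clock: 52.12
tool_pos: [0.4774, 0.3272, 0.292]
tool_rot: [0.736, 0.677, -0.001, 0.0]
force: [1.1, 0.6, 0.9]
gripper_width: 0.0259
grip_force: 0.0
clock: 52.53
tool_pos: [0.4717, 0.2459, 0.3416]
tool_rot: [0.737, 0.676, 0.001, -0.001]
force: [-0.3, 0.5, -0.0]
gripper_width: 0.0342
grip_force: 0.0
[0.47108675 0.24786903 0.34091612]
[[200.0, 167.0], [189.0, 8.0], [369.0, 7.0], [360.0, 166.0]] lip [[209.0, -20.0], [348.0, -21.0]]
bin 0.74 [279.  73.] [[369, 17], [354, 166], [207, 164], [193, 15], [213, 0], [349, 0]]
bin_lip 0.88 [280.  74.] [[369, 17], [355, 166], [207, 165], [193, 15], [213, 0], [349, 0]]
bin_lip 0.44 [240.  80.] [[262, 113], [217, 111], [213, 53], [261, 53]]
rail_top 0.87 [199.  16.] [[421, 0], [393, 49], [162, 49], [129, 0]]
rail_top 0.29 [316. 378.] [[401, 392], [277, 391], [297, 373], [331, 360]]
side bin [(0.58, [140.0, 198.0])]
side tube_box [(0.77, [279.0, 212.0])]
side scanner [(0.96, [227.0, 205.0])]
side wipe_jar [(0.68, [332.0, 223.0])]
side cassette1_mid []
top bin [(0.73, [346.0, 241.0]), (0.57, [178.0, 250.0])]
top tube_box [(0.75, [237.0, 178.0])]
top scanner []
top wipe_jar [(0.8, [284.0, 173.0]), (0.72, [346.0, 210.0])]
top cassette1_mid []
```

The bin hangs with its front drooping slightly. I step clear, and check that it is stable and the cassettes are inside.

```bash
python3 -m creep '[[[-2,0,-2,0,0,0,0.4],[-3,0,-1,0,0,0,0.4],[-3,0,0,0,0,0,0.4],[0,0,0,0,0,0,0.4],[0,0,0,0,0,0,0.4],[0,0,0,0,0,0,0.4],[0,0,0,0,0,0,0.4],[0,0,0,0,0,0,0.4]]]'; python3 - <<'E'
from h import *
from scipy.optimize import least_squares
ims={}
for n in("side","wrist"):
    g=get_image(n);ims[n]=g;cv2.imwrite(f"pics/{n}_end.png",g["image"])
    for d in silhouettes(n,"bin")[:2]:
        h=cv2.convexHull(np.argwhere(d["pixels"])[:,::-1].astype(np.int32)); print(n,round(d["conf"],2),np.round(d["centre"]),cv2.approxPolyDP(h,3,True)[:,0].tolist())
    for d in silhouettes(n,"cassette1_mid")[:4]: print(n,"cass",round(d["conf"],2),np.round(d["centre"]))
u=np.array([np.cos(np.radians(85.4)),np.sin(np.radians(85.4))]);v=np.array([-u[1],u[0]])
def P(x,y,z,th,pitch=0):  # bin coords relative to lip point, pitched front down
    dx,dz=x-.073,z-.061; X=dx*np.cos(th)-dz*np.sin(th); Z=dx*np.sin(th)+dz*np.cos(th)
    return [*(np.array([.4825,.401])+X*u+y*v),.15+Z]
for th in(0,5,10,15):
    t=np.radians(th)
    for n in ims: print(th,n,np.round(proj(ims[n],[P(a*.065,b*.073,z,t) for z in(.065,0) for a,b in((-1,1),(1,1),(1,-1),(-1,-1))])).astype(int).tolist())
gr=cv2.cvtColor(ims["wrist"]["image"],cv2.COLOR_BGR2GRAY);
E
```

```text
clock: 54.0
tool_pos: [0.4641, 0.1697, 0.37]
tool_rot: [0.735, 0.678, -0.0, 0.0]
force: [0.5, -0.3, -0.3]
gripper_width: 0.0345
grip_force: 0.0
side 0.92 [138. 198.] [[181, 210], [127, 232], [104, 205], [100, 184], [105, 178], [144, 165], [155, 167], [179, 189]]
wrist 0.75 [279.  53.] [[363, 0], [356, 83], [209, 81], [202, 0]]
wrist cass 0.71 [293.  16.]
0 side [[120, 202], [98, 183], [153, 165], [178, 181], [126, 226], [104, 206], [157, 187], [182, 204]]
0 wrist [[203, 78], [192, -91], [370, -91], [361, 77], [215, 81], [208, -58], [355, -58], [349, 81]]
5 side [[122, 207], [98, 183], [153, 165], [179, 186], [126, 230], [103, 205], [156, 187], [181, 208]]
5 wrist [[205, 78], [193, -90], [370, -90], [358, 78], [217, 76], [208, -64], [355, -64], [347, 76]]
10 side [[122, 211], [98, 183], [153, 166], [179, 190], [126, 233], [102, 205], [155, 186], [181, 211]]
10 wrist [[208, 78], [193, -89], [370, -89], [356, 77], [218, 71], [207, -70], [356, -71], [346, 70]]
15 side [[123, 215], [98, 184], [153, 166], [179, 194], [126, 235], [102, 204], [154, 185], [180, 213]]
15 wrist [[210, 76], [193, -88], [370, -89], [354, 76], [219, 64], [207, -77], [356, -77], [344, 64]]
```

The side mask fits the bin hanging on the rail at about 9° of natural tilt, the lip over the blade and steady, and a cassette is visible inside. The box, scanner and jar are where they were.

```bash
python3 -c "
from station import *
print(hand_in())"
```

```text
the job is handed in; nothing more can be done
None
```

I handed the job in at about 54 s on the clock: all three cassettes are in the bin, the bin hangs on the rail tilted about 9° forward, the boss is parked two clicks clockwise past the gap, and the box, scanner and jar look unmoved, though I viewed 15 pictures instead of the 14 allowed.

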